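# Sort the instrument cassettes and set the UV unit's slide switches

## Robot

A 6-joint arm with a two-finger parallel gripper is mounted at the origin on the work surface. World frame = base frame: x ahead of the robot, y to its left, z up, the work surface at z = 0. Lengths are in m, angles in rad, forces in N, time in s.
With the tool pointing down it reaches from about 0.35 to 0.875 m from the base axis. Payload 4.2 kg.
Tool frame: the origin (TCP) lies midway between the tips of the shut fingers; the grasp point (between the pads) lies 19 mm behind it (bot.hold_point_z is the z of the grasp point in the tool frame, in m); z points along the fingers, y is the line along which they close (so a half turn about z gives the same grasp; the last joint's range is limited). The gripper opens to 85 mm and grips with 20 to 120 N. Pads are 22 mm wide; open, the fingers measure 114 mm over their backs; the gripper's body (76 mm by 85 mm) begins 54 mm behind the grasp point. The pads swing forward as they close: fully open they stand 13 mm farther back than shut.
Start: joints at [-1.017, 0.385, 0.008, 0, -1.194, -0.259], TCP at [0.182, -0.598, 0.231] pointing down, gripper open.
Joint ranges: [-3.14, 3.14], [-1.21, 2.06], [-1.07, 1.41], [-3.16, 2.05], [-2.99, -0.16], [-3.1, 3.1]. Speed limits (rad/s): [2.79, 2.79, 3.14, 3.14, 3.14, 3.14].

## Interface

Orientations are given as a unit quaternion [w, x, y, z].
In Python, from plant import bot gives the robot as it stands. The module is installed in compiled form; this text tells all that it offers.
- The arm moves only by the tool servo_tool, never from a script. Its argument "plan" is a list that holds one entry, the list of rows, each a list of 7 numbers: the turn, a rotation vector about the world's x, y, z in units of 6 degrees (1.0 is 6 degrees), then the shift along the world's x, y, z in mm, then the opening in per cent of the stroke, from 0 (shut) to 100 (fully open). A call has 1 to 20 rows; each row shifts and turns the commanded pose from where the row before left it; what a row does not reach is not made up. A row lasts 1/10 s, in which the tool goes at most 50 mm and 8.59 degrees, less where a joint would pass 70% of its speed; a pose out of reach is approached as far as the arm can. A call is refused whole if a number of a shift passes 50 or a number of a turn 1, either way. A call with a gripper value outside its range is refused whole. The fingers move at their own pace and stop on an object; the grip force is fixed at half the most. Time passes only in rows, so rows that do not move let the fingers close. It gives the time, the measured TCP pose, the force, the opening and the grip force at its end, in the units of the state.
- bot.sense(): the state, without advancing time (a new reading comes with each control period).
- bot.capture(name): name is "scene" or "top" or "wrist"; returns a dict with "pixels" (384x512x3 uint8, red, green, blue), "depth" (384x512 float32, m along the optical axis (not along the pixel's ray), 0 where there is no reading), "camera_matrix" (3x3 intrinsics, pixels), "R" (3x3) and "t" (3): a world point X has camera coordinates R X + t. Camera axes: x right, y down, z forward; pixel columns grow to the right and rows downward; lengths in m; the calibration is good to about 2 mm. A picture is of the moment at which its call begins.
- bot.job_done(): hands the job in; it is judged then, once.
Trained networks look in the newest picture that a camera, given by its name, has taken for a name from the list of things; names that differ only in an ending like _2 or _b are one class to them, and where a whole thing is asked for, a point or a joint stands for the part that bears it (a point fixed in the world has none). Each returns a list of dicts, best first, with "p" (0 to 1); they miss things now and then, are a little off and sometimes report something else, mostly with a low value. They report only what shows in the picture. A call takes as long as a camera call.
- bot.search_frame(label, camera): "xy" ([column, row] in pixels, amid what is visible of it).
- bot.masks_of(label, camera): "region" (384x512 bool, what is visible of it) and "xy" ([column, row] in pixels, amid what is visible of it).
The state is a dict: "clock": time; "qpos": joint angles; "dq": joint speeds; "joint_efforts": joint torques, N m; "tcp_pos": TCP position; "orientation": TCP orientation; "force": force on the tool from outside, world axes, zero at the start; "torque": the same for the moment, N m; "opening": finger opening in m; "finger_force": force on a finger pad.
Only numpy, scipy, OpenCV 4.12 (cv2) and the standard library are available. Lean on these libraries where they do the work, as an engineer would, in place of code of your own. Each camera call takes 0.05 s, during which the arm holds its last target. There are 200 camera calls.

## Task

First slide all three little recessed switches of the UV unit fully home to off (to the right as the robot sees them, away from the black line). Then sort the cassettes by tag: seat each one with a round tag flat in a bay of the UV unit, one per bay, and each one with a bar tag flat in a nest of the steel return tray. Only when all are seated, slide the switch of every loaded bay fully home to on (towards the black line), leave the switch of any empty bay fully off, and leave the other things on the table where they stand.

Things in the scene. Friction and masses are not known exactly. Their poses are not given: they have to be found in the camera images.
- uv_unit: white flat UV unit, fixed, 136 (x) x 248 (y) mm. Origin at the centre of its underside, x away from the robot, y to the left, z up. Along its front (robot) side runs a control strip, x -68 to -22 mm, top face 32 mm above the table, with three slide switches in a row (slots' centre line x = -47 mm, at y = -78, 0, +78 mm). Behind it lie three open nests (bays) at the same y, each beside its own switch.
- return_tray: flat steel return tray, fixed, 92 (x) x 150 (y) mm, floor 8 mm above the table, with two nests side by side along its y. Origin at the centre of its underside, x away from the robot, z up.
- bay1 (a point): centre of the floor of bay 1 of the UV unit, 10 mm above the table; right-hand bay as seen from the robot. The nest is 72 (unit x) x 58 (unit y) mm inside, with walls 6 mm high; it belongs to switch1. Axes as the unit's.
- switch1 (a joint): Bay 1: tiny black slide switch, nub 8 mm (along travel) x 12 mm x 5 mm tall, top flush with the strip, in a slot 68 mm long x 22 mm wide x 5 mm deep centred on the nub's mid travel. Joint: 0 m at the off stop, 0.010 m at the on stop, growing towards the unit's +y (left from the robot, the end with a small black line). Friction-held: about 1.5 N moves it, it stays where left.
- nub1 (a point): centre of the top of the nub of switch1, 32 mm above the table; it moves with the nub. Axes as the unit's.
- bay2 (a point): centre of the floor of bay 2 of the UV unit, 10 mm above the table; middle bay as seen from the robot. The nest is 72 (unit x) x 58 (unit y) mm inside, with walls 6 mm high; it belongs to switch2. Axes as the unit's.
- switch2 (a joint): Bay 2: tiny black slide switch, nub 8 mm (along travel) x 12 mm x 5 mm tall, top flush with the strip, in a slot 68 mm long x 22 mm wide x 5 mm deep centred on the nub's mid travel. Joint: 0 m at the off stop, 0.010 m at the on stop, growing towards the unit's +y (left from the robot, the end with a small black line). Friction-held: about 1.5 N moves it, it stays where left.
- nub2 (a point): centre of the top of the nub of switch2, 32 mm above the table; it moves with the nub. Axes as the unit's.
- bay3 (a point): centre of the floor of bay 3 of the UV unit, 10 mm above the table; left-hand bay as seen from the robot. The nest is 72 (unit x) x 58 (unit y) mm inside, with walls 6 mm high; it belongs to switch3. Axes as the unit's.
- switch3 (a joint): Bay 3: tiny black slide switch, nub 8 mm (along travel) x 12 mm x 5 mm tall, top flush with the strip, in a slot 68 mm long x 22 mm wide x 5 mm deep centred on the nub's mid travel. Joint: 0 m at the off stop, 0.010 m at the on stop, growing towards the unit's +y (left from the robot, the end with a small black line). Friction-held: about 1.5 N moves it, it stays where left.
- nub3 (a point): centre of the top of the nub of switch3, 32 mm above the table; it moves with the nub. Axes as the unit's.
- nest1 (a point): centre of the floor of the right nest of the return tray, 8 mm above the table; 72 (tray x) x 58 (tray y) mm inside, walls 6 mm high. Axes as the tray's.
- nest2 (a point): centre of the floor of the left nest of the return tray, 8 mm above the table; 72 (tray x) x 58 (tray y) mm inside, walls 6 mm high. Axes as the tray's.
- ready1: aluminium instrument cassette, loose, 66 (x) x 52 (y) x 16 mm, about 0.14 kg, with a grey grip on top: 36 mm along x, 14 mm across y, 22 mm tall (its top 38 mm above the underside). On its top face, either side of the grip, a round black tag 14 mm across: washed and ready for UV. Origin at the centre of the underside, z up. It may be absent.
- ready2: aluminium instrument cassette, loose, 66 (x) x 52 (y) x 16 mm, about 0.14 kg, with a grey grip on top: 36 mm along x, 14 mm across y, 22 mm tall (its top 38 mm above the underside). On its top face, either side of the grip, a round black tag 14 mm across: washed and ready for UV. Origin at the centre of the underside, z up. It may be absent.
- ready3: aluminium instrument cassette, loose, 66 (x) x 52 (y) x 16 mm, about 0.14 kg, with a grey grip on top: 36 mm along x, 14 mm across y, 22 mm tall (its top 38 mm above the underside). On its top face, either side of the grip, a round black tag 14 mm across: washed and ready for UV. Origin at the centre of the underside, z up. It may be absent.
- unwashed1: aluminium instrument cassette, loose, 66 (x) x 52 (y) x 16 mm, about 0.14 kg, with a grey grip on top: 36 mm along x, 14 mm across y, 22 mm tall (its top 38 mm above the underside). On its top face, either side of the grip, a long bar-shaped black tag 44 x 7 mm: not yet washed. Origin at the centre of the underside, z up.
- unwashed2: aluminium instrument cassette, loose, 66 (x) x 52 (y) x 16 mm, about 0.14 kg, with a grey grip on top: 36 mm along x, 14 mm across y, 22 mm tall (its top 38 mm above the underside). On its top face, either side of the grip, a long bar-shaped black tag 44 x 7 mm: not yet washed. Origin at the centre of the underside, z up.
- cotton_jar: bystander: small glass jar with a steel lid, 34 mm across, 50 mm tall; origin at the centre of its underside.
- steel_bowl: bystander: steel bowl 90 mm across, 40 mm tall; origin at the centre of its underside.
- tumbler: bystander: clear plastic cup 60 mm across, 70 mm tall; origin at the centre of its underside.

How it is judged:
On the way, in this order (a step that is already met when the one before it is completed fails the run):
1. all three switches are fully off (value of joint each of switch1, switch2, switch3 below 0.0015 m), for 0.2 s.
2. with all switches still off, every round-tag cassette sits in a UV bay and every bar-tag cassette in a return nest (all of step 1 and ((distance between ready1 and bay1 below 0.008 m and angle between ready1's own z axis and vertical below 0.07 rad) or (distance between ready1 and bay2 below 0.008 m and angle between ready1's own z axis and vertical below 0.07 rad) or (distance between ready1 and bay3 below 0.008 m and angle between ready1's own z axis and vertical below 0.07 rad)) and ((distance between ready2 and bay1 below 0.008 m and angle between ready2's own z axis and vertical below 0.07 rad) or (distance between ready2 and bay2 below 0.008 m and angle between ready2's own z axis and vertical below 0.07 rad) or (distance between ready2 and bay3 below 0.008 m and angle between ready2's own z axis and vertical below 0.07 rad)) and ((distance between ready3 and bay1 below 0.008 m and angle between ready3's own z axis and vertical below 0.07 rad) or (distance between ready3 and bay2 below 0.008 m and angle between ready3's own z axis and vertical below 0.07 rad) or (distance between ready3 and bay3 below 0.008 m and angle between ready3's own z axis and vertical below 0.07 rad)) and ((distance between unwashed1 and nest1 below 0.008 m and angle between unwashed1's own z axis and vertical below 0.07 rad) or (distance between unwashed1 and nest2 below 0.008 m and angle between unwashed1's own z axis and vertical below 0.07 rad)) and ((distance between unwashed2 and nest1 below 0.008 m and angle between unwashed2's own z axis and vertical below 0.07 rad) or (distance between unwashed2 and nest2 below 0.008 m and angle between unwashed2's own z axis and vertical below 0.07 rad))), for 0.2 s.
3. the switch of each loaded bay is fully on, that of each empty bay fully off ((((distance between ready1 and bay1 below 0.008 m and angle between ready1's own z axis and vertical below 0.07 rad) and value of joint switch1 above 0.0085 m) or ((distance between ready1 and bay2 below 0.008 m and angle between ready1's own z axis and vertical below 0.07 rad) and value of joint switch2 above 0.0085 m) or ((distance between ready1 and bay3 below 0.008 m and angle between ready1's own z axis and vertical below 0.07 rad) and value of joint switch3 above 0.0085 m)) and (((distance between ready2 and bay1 below 0.008 m and angle between ready2's own z axis and vertical below 0.07 rad) and value of joint switch1 above 0.0085 m) or ((distance between ready2 and bay2 below 0.008 m and angle between ready2's own z axis and vertical below 0.07 rad) and value of joint switch2 above 0.0085 m) or ((distance between ready2 and bay3 below 0.008 m and angle between ready2's own z axis and vertical below 0.07 rad) and value of joint switch3 above 0.0085 m)) and (((distance between ready3 and bay1 below 0.008 m and angle between ready3's own z axis and vertical below 0.07 rad) and value of joint switch1 above 0.0085 m) or ((distance between ready3 and bay2 below 0.008 m and angle between ready3's own z axis and vertical below 0.07 rad) and value of joint switch2 above 0.0085 m) or ((distance between ready3 and bay3 below 0.008 m and angle between ready3's own z axis and vertical below 0.07 rad) and value of joint switch3 above 0.0085 m)) and (value of joint switch1 below 0.0015 m or (distance between ready1 and bay1 below 0.008 m and angle between ready1's own z axis and vertical below 0.07 rad) or (distance between ready2 and bay1 below 0.008 m and angle between ready2's own z axis and vertical below 0.07 rad) or (distance between ready3 and bay1 below 0.008 m and angle between ready3's own z axis and vertical below 0.07 rad)) and (value of joint switch2 below 0.0015 m or (distance between ready1 and bay2 below 0.008 m and angle between ready1's own z axis and vertical below 0.07 rad) or (distance between ready2 and bay2 below 0.008 m and angle between ready2's own z axis and vertical below 0.07 rad) or (distance between ready3 and bay2 below 0.008 m and angle between ready3's own z axis and vertical below 0.07 rad)) and (value of joint switch3 below 0.0015 m or (distance between ready1 and bay3 below 0.008 m and angle between ready1's own z axis and vertical below 0.07 rad) or (distance between ready2 and bay3 below 0.008 m and angle between ready2's own z axis and vertical below 0.07 rad) or (distance between ready3 and bay3 below 0.008 m and angle between ready3's own z axis and vertical below 0.07 rad))), for 0.2 s.
At the end, for the whole second after the job is handed in: Every cassette present lies flat (within 4 degrees) in its kind of nest, its origin within 8 mm of the nest's point, at rest; the switch of each bay that holds a round-tag cassette reads over 8.5 mm, that of each empty bay under 1.5 mm (all of step 3 and ((distance between ready1 and bay1 below 0.008 m and angle between ready1's own z axis and vertical below 0.07 rad) or (distance between ready1 and bay2 below 0.008 m and angle between ready1's own z axis and vertical below 0.07 rad) or (distance between ready1 and bay3 below 0.008 m and angle between ready1's own z axis and vertical below 0.07 rad)) and ((distance between ready2 and bay1 below 0.008 m and angle between ready2's own z axis and vertical below 0.07 rad) or (distance between ready2 and bay2 below 0.008 m and angle between ready2's own z axis and vertical below 0.07 rad) or (distance between ready2 and bay3 below 0.008 m and angle between ready2's own z axis and vertical below 0.07 rad)) and ((distance between ready3 and bay1 below 0.008 m and angle between ready3's own z axis and vertical below 0.07 rad) or (distance between ready3 and bay2 below 0.008 m and angle between ready3's own z axis and vertical below 0.07 rad) or (distance between ready3 and bay3 below 0.008 m and angle between ready3's own z axis and vertical below 0.07 rad)) and ((distance between unwashed1 and nest1 below 0.008 m and angle between unwashed1's own z axis and vertical below 0.07 rad) or (distance between unwashed1 and nest2 below 0.008 m and angle between unwashed1's own z axis and vertical below 0.07 rad)) and ((distance between unwashed2 and nest1 below 0.008 m and angle between unwashed2's own z axis and vertical below 0.07 rad) or (distance between unwashed2 and nest2 below 0.008 m and angle between unwashed2's own z axis and vertical below 0.07 rad)) and linear speed of each of ready1, ready2, ready3, unwashed1, unwashed2 below 0.02 m/s); the robot touches nothing.
It fails at once if a bystander is moved more than 6 cm or tipped over (distance of any of cotton_jar, steel_bowl, tumbler from where it was at the start of the episode above 0.06 m or angle between any of cotton_jar, steel_bowl, tumbler's own z axis and vertical above 0.6 rad).
Of ready1, ready2, ready3 only 2 to 3 are there at a start; the rules pass over those that are not, and their reading is None.
At some moment in a run one of ready1, ready2, ready3, unwashed1, unwashed2 may be knocked a few centimetres aside while the robot is not near it.
It also fails if it takes over 210 s, if anything falls off the work surface, if the arm or the gripper's body presses on something with over 40 N, if the wrist force passes 120 N, or if a joint passes its speed limit or range.

## Working session

There is one attempt and no reset: what is moved stays moved. The work goes in short steps, Python scripts to look and compute and a tool call to move; the robot and the scene stay as the last step left them, time stands still between calls to the robot, and variables do not carry over. Pictures are saved under pics/ and viewed, at most 14 in all, crops included, and the job is handed in when it is done.

Besides the shell and the picture viewer there is one more tool, called after ">>>" as a command line: name --argument value ..., lists and objects as JSON in quotes. servo_tool: Moves the arm, as the interface text tells. Its arguments: {"type":"object","properties":{"plan":{"type":"array"}},"required":["plan"]}

```bash
mkdir -p pics
cat > h.py <<'E'
import numpy as np, cv2
from plant import bot
def cap(n):
    return bot.capture(n)
def save(c,f,crop=None,s=1):
    im=c["pixels"][:,:,::-1]
    if crop: im=im[crop[1]:crop[3],crop[0]:crop[2]]
    cv2.imwrite("pics/"+f,cv2.resize(im,None,fx=s,fy=s,interpolation=cv2.INTER_CUBIC))
def cloud(c):
    K=c["camera_matrix"];d=c["depth"]
    v,u=np.mgrid[:d.shape[0],:d.shape[1]]
    P=np.stack([(u-K[0,2])/K[0,0]*d,(v-K[1,2])/K[1,1]*d,d],-1)
    W=(P-c["t"])@c["R"]
    W[d<=0]=np.nan
    return W
def ray(c,uv,z):
    K=c["camera_matrix"];r=c["R"].T@np.linalg.solve(K,np.array([uv[0],uv[1],1.]))
    o=-c["R"].T@c["t"]
    return o+r*(z-o[2])/r[2]
def proj(c,X):
    p=c["R"]@np.asarray(X)+c["t"];p=c["camera_matrix"]@p
    return p[:2]/p[2]
E
python3 - <<'E'
from h import *
np.set_printoptions(precision=4,suppress=True)
for n in("top","scene"):
    c=cap(n);save(c,n+"0.png",s=1.5)
    W=cloud(c)
    print(n,"cam",-c["R"].T@c["t"])
    for l in("uv_unit","return_tray","ready1","unwashed1","nub1","cotton_jar","steel_bowl","tumbler"):
        for m in bot.masks_of(l,n):
            if m["p"]<.3: continue
            p=W[m["region"]];p=p[~np.isnan(p[:,0])]
            print(l,round(m["p"],2),np.array(m["xy"]),m["region"].sum(),np.median(p,0),np.nanpercentile(p,95,axis=0)[2], cv2.minAreaRect(p[:,:2].astype(np.float32)*1000) if len(p) else"")
s=bot.sense();print(s["clock"],s["tcp_pos"],s["orientation"],s["opening"],bot.hold_point_z)
E
```

```text
top cam [ 0.5482 -0.0171  1.4652]
uv_unit 0.89 [194.7 213.7] 3792 [0.5521 0.1852 0.0152] 0.03498302274573552 ((553.1991577148438, 185.78399658203125), (136.28302001953125, 248.96075439453125), 1.1383583545684814)
uv_unit 0.74 [375.9 251.6] 397 [ 0.4395 -0.3401  0.0174] 0.040349456383171556 ((437.6837463378906, -343.5906066894531), (52.19724655151367, 65.49330139160156), 88.12686920166016)
return_tray 0.74 [317.9 196.2] 1563 [ 0.6026 -0.1689  0.0094] 0.017384738156462597 ((603.4408569335938, -170.75338745117188), (94.66312408447266, 153.1216583251953), 8.65622615814209)
return_tray 0.31 [262.5 128.9] 352 [ 0.808  -0.0157  0.0274] 0.07244011475575785 ((802.9371948242188, -19.851680755615234), (58.979698181152344, 67.81439971923828), 27.238492965698242)
ready1 0.95 [267.3 252.6] 421 [ 0.4374 -0.0224  0.0172] 0.039027170844406614 ((435.1235046386719, -22.183609008789062), (69.47306060791016, 55.37117004394531), 11.635562896728516)
ready1 0.8 [376.6 252. ] 417 [ 0.4409 -0.3404  0.0169] 0.0402626885687572 ((438.9124755859375, -346.7586975097656), (59.14518356323242, 67.67857360839844), 87.
[... 3907 characters left out ...]
662109375), (33.6800422668457, 81.5413818359375), 64.5245590209961)
steel_bowl 0.62 [196.1 284.1] 1412 [ 0.7255 -0.2474  0.0206] 0.04033710833844897 ((732.5617065429688, -245.740234375), (100.26836395263672, 97.17986297607422), 84.28045654296875)
steel_bowl 0.49 [206.3 172.1] 385 [ 0.4448 -0.0305  0.0165] 0.03849050309862604 ((431.6026611328125, -25.638214111328125), (77.21529388427734, 51.61766815185547), 12.608288764953613)
tumbler 0.74 [298.3 244. ] 825 [ 0.8002 -0.0187  0.0484] 0.07028796635012526 ((786.9100952148438, -3.7333602905273438), (56.012229919433594, 97.67327880859375), 43.4825553894043)
0.9 [ 0.1816 -0.598   0.2313] [ 0.     -0.1469  0.9892 -0.    ] 0.08548899429421171 -0.0187
```

View pics/top0.png

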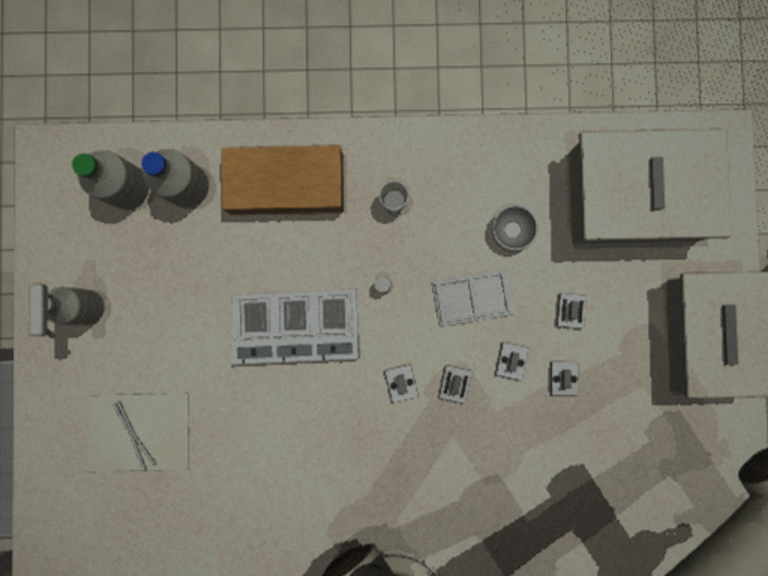

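View pics/scene0.png

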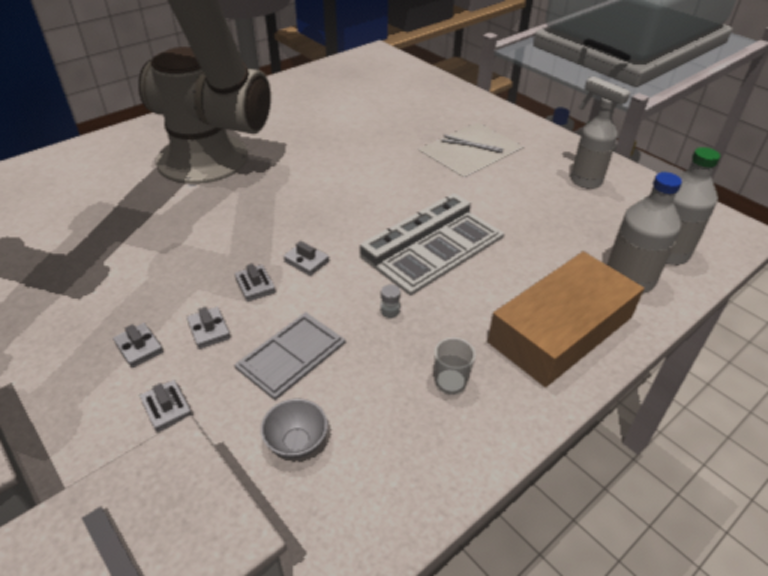

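Three round-tag cassettes lie at top px (401,383), (512,360) and (565,378); two bar-tag ones at (455,383) and (571,311). So all three bays will be loaded. The unit is at (295,327) and the tray at (471,299). I'll move over the unit for a closer look.

>>> servo_tool --plan '[[[0,0,-0.17,17,49,0,16],[0,0,-0.17,17,49,0,16],[0,0,-0.17,17,49,0,16],[0,0,-0.17,17,49,0,16],[0,0,-0.17,17,49,0,16],[0,0,-0.17,17,49,0,16],[0,0,-0.17,17,49,0,16],[0,0,-0.17,17,49,0,16],[0,0,-0.17,17,49,0,16],[0,0,-0.17,17,49,0,16],[0,0,-0.17,17,49,0,16],[0,0,-0.17,17,49,0,16],[0,0,-0.17,17,49,0,16],[0,0,-0.17,17,49,0,16],[0,0,-0.17,17,49,0,16],[0,0,-0.17,17,49,0,16],[0,0,0,0,0,0,16],[0,0,0,0,0,0,16]]]'

```text
clock: 2.7
tcp_pos: [0.4437, 0.1587, 0.2308]
orientation: [-0.001, -0.006, 1.0, -0.0]
force: [-0.3, 0.3, 0.0]
opening: 0.0138
finger_force: 0.0
```

Run:
```python
from h import *
np.set_printoptions(precision=4,suppress=True)
c=cap("wrist");save(c,"w1.png",s=1.5);W=cloud(c)
s=bot.sense();print(s["tcp_pos"],s["orientation"],s["opening"],s["force"],s["qpos"]);print("cam",-c["R"].T@c["t"])
for l in("nub1","bay1","uv_unit"):
    for m in bot.masks_of(l,"wrist"):
        p=W[m["region"]];print(l,m["p"],m["xy"],m["region"].sum(),np.nanmedian(p,0))
np.save("w1.npy",W);np.save("w1p.npy",c["pixels"])
```

```text
[0.4434 0.1577 0.231 ] [-0.0004 -0.0053  1.     -0.0002] 0.013892363222298483 [-0.5226  0.1613 -0.8541] [ 0.688   0.1203 -0.3541 -0.0002 -1.0975 -2.2482]
cam [0.3771 0.1581 0.3739]
nub1 0.51 [32.0, 273.1] 4321 [ 0.5955 -0.1342  0.0088]
nub1 0.42 [339.3, 217.2] 85 [0.5014 0.2641 0.0322]
bay1 0.74 [268.8, 219.7] 13017 [0.513  0.179  0.0273]
bay1 0.61 [18.1, 149.7] 2226 [ 0.4288 -0.1163  0.0165]
uv_unit 0.6 [266.1, 223.0] 12594 [0.5131 0.1784 0.0273]
```

View pics/w1.png

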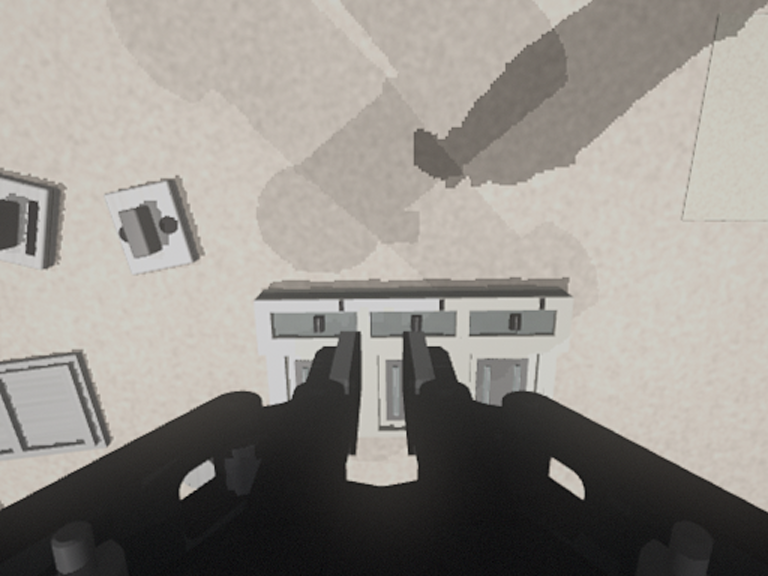

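The wrist view shows the three slots at px (314,323), (414,323), (512,323), the nubs at x=319, 416, 515 and the black lines at 341, 442, 543. None is fully off. Fitting the unit pose next.

Run:
```python
from h import *
np.set_printoptions(precision=1,suppress=True)
W=np.load("w1.npy");p=np.load("w1p.npy").astype(float)
v,u=np.mgrid[:384,:512]
box=(v>185)&(v<240)&(u>160)&(u<390)
m=box&(W[...,2]>.0295)&(W[...,2]<.036)
Q=W[m];print("z",np.median(Q[:,2])*1000,np.nanpercentile(W[box][:,2],[30,50,95])*1000)
# strip front edge & back edge per column: line fits
f=[];b=[]
for uu in range(185,370):
    x=W[:,uu][m[:,uu]]
    if len(x)>8: f.append(x[x[:,0].argmin()])
f=np.array(f);k=np.polyfit(f[:,1],f[:,0],1);r=np.abs(np.polyval(k,f[:,1])-f[:,0])<.003
k=np.polyfit(f[r,1],f[r,0],1);print("front edge slope deg",np.degrees(np.arctan(k[0])),"x at y=.185",(k[0]*.185+k[1])*1000)
print(cv2.minAreaRect(Q[:,:2].astype(np.float32)*1000))
# nubs, slots, row profile
g=p.mean(2)
for vv in(212,216,218): print(vv,np.array2string(g[vv,175:375],max_line_width=160))
for vv,uu in((216,213),(216,277),(216,343)): print(W[vv,uu]*1000)
```

```text
z 32.385659210882714 [ 18.2  28.1 240.7]
front edge slope deg -1.1895686162927184 x at y=.185 483.07897077298543
((506.00750732421875, 184.05711364746094), (47.200233459472656, 248.2552032470703), 1.1239367723464966)
212 [207.  206.7 206.7 208.7 199.3 143.7  92.3 116.3 147.7 146.3 146.  146.  145.7 144.  144.3 143.7 143.3 144.  143.7 144.  144.7 143.7 144.7 143.7 143.7 145.3
 145.3 146.  145.7 145.7 146.  145.7 147.7 132.7  66.7  69.   86.3 100.7  73.3  68.   68.7 108.  149.3 145.  144.7 144.  142.  139.7 139.  141.3 143.3 144.
 143.  144.  144.  145.  145.7 142.7 135.3 136.7 137.  131.3 136.3 182.3 206.  204.  204.  203.  203.  203.7 207.  193.  106.3 145.7 143.  143.  142.  143.
 143.  144.3 141.3 134.3 137.3 135.  136.3 136.3 136.7 135.7 136.7 134.  135.  135.  134.7 143.3 143.  141.3 141.7 144.7 131.7  73.7  69.7  76.3  95.   98.7
  68.7  72.  105.3 143.3 139.  133.3 134.3 133.7 132.7 133.7 132.7 133.3 133.7 133.3 132.3 132.  133.  131.7 132.3 130.3 131.7 131.3 131.  125.7 120.  163.
 202.  200.  198.  198.3 199.3 198.3 201.  186.3 115.  128.7 130.3 129.  129.7 131.  130.3 130.  
[... 2107 characters left out ...]
133.3 134.  134.3 132.3 114.7  69.   65.3  77.   98.7  90.7
  63.3  77.7 115.7 133.7 132.  132.3 132.3 134.  132.7 133.3 133.  130.3 132.3 131.  132.3 131.3 132.3 132.3 133.3 132.7 131.7 131.3 131.3 126.  127.3 176.3
 202.  198.7 198.3 197.7 197.7 198.3 199.7 188.  126.7 130.  133.  132.  131.3 130.7 130.7 130.  129.3 128.7 129.7 127.3 128.3 128.3 129.3 128.7 129.3 129.3
 128.7 129.7 128.7 129.  128.7 127.7 128.3 117.3  73.   57.3  65.   68.3  88.7  97.   62.   73.  109.  133.3 130.  129.3 129.7 129.  129.3 128.7 130.3 130.3
 129.7 131.  130.3 130.  131.  130.3 130.  130.7 129.3 130.  130.  115.  110.3 168.3 199.3 196.3 196.  196. ]
[504.3 110.6  33.3]
[503.4 185.9  33.5]
[502.8 263.7  32.8]
```

>>> servo_tool --plan '[[[0,-0.7,0.02,11.4,-8,-28,18],[0,-0.7,0.02,11.4,-8,-28,18],[0,-0.7,0.02,11.4,-8,-28,18],[0,-0.7,0.02,11.4,-8,-28,18],[0,-0.7,0.02,11.4,-8,-28,18],[0,-0.7,0,11.4,-8,-28,18],[0,0,0,0,0,0,18],[0,0,0,0,0,0,18],[0,0,0,0,0,0,18]]]'

```text
clock: 3.8
tcp_pos: [0.5224, 0.104, 0.1208]
orientation: [0.186, -0.004, 0.983, -0.012]
force: [0.9, 0.5, -0.8]
opening: 0.0151
finger_force: 0.0
```

Run:
```python
from h import *
c=cap("wrist");save(c,"w2.png",(120,100,420,340),2.6)
s=bot.sense();print(s["tcp_pos"],s["orientation"],s["opening"],s["force"])
```

```text
[0.52240543 0.10448994 0.120833  ] [ 0.18586185 -0.00415186  0.98249012 -0.01230048] 0.015408360787714015 [ 0.29592057 -0.11367366 -0.33248124]
```

View pics/w2.png

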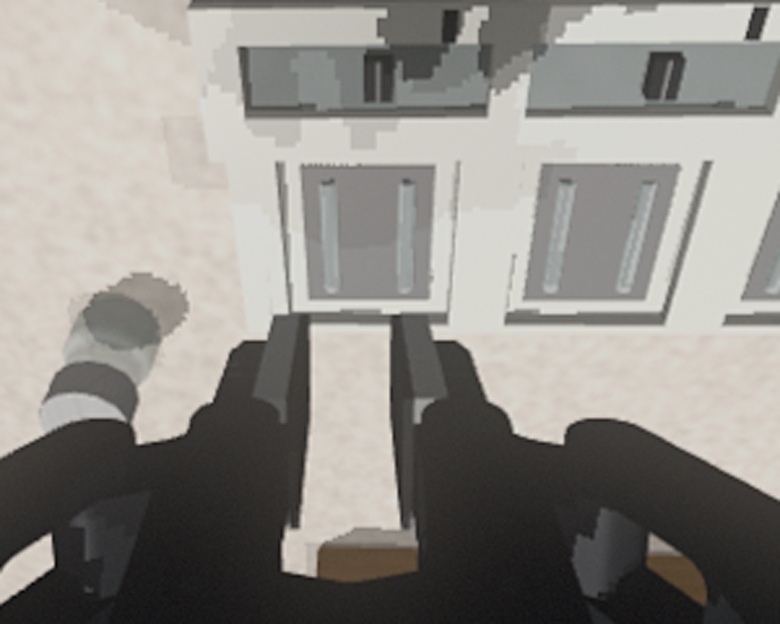

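The crop shows the switch 1 nub at px (378,75) in its slot spanning 240–490, with the fingers clear. Going down to just above it.

>>> servo_tool --plan '[[[0,0,0,-1.3,0.7,-10,18],[0,0,0,-1.3,0.7,-10,18],[0,0,0,-1.3,0.7,-10,18],[0,0,0,-1.3,0.7,-10,18],[0,0,0,-1.3,0.7,-10,18],[0,0,0,-1.3,0.7,-10,18],[0,0,0,-1.3,0.7,-10,18],[0,0,0,-1.3,0.7,-10,18],[0,0,0,0,0,0,18],[0,0,0,0,0,0,18],[0,0,0,0,0,0,18]]]'

```text
clock: 4.95
tcp_pos: [0.5205, 0.1092, 0.0743]
orientation: [0.158, -0.007, 0.987, -0.013]
force: [0.4, 0.5, -0.2]
opening: 0.0153
finger_force: 0.0
```

Run:
```python
from h import *
c=cap("wrist");save(c,"w3.png",(150,100,400,290),3)
s=bot.sense();print(s["tcp_pos"],s["orientation"],s["opening"],s["force"])
```

```text
[0.52051354 0.10912946 0.07432887] [ 0.15807861 -0.00657082  0.9873232  -0.0126834 ] 0.015141197084830981 [-0.43265476 -0.3718202  -0.03757739]
```

View pics/w3.png

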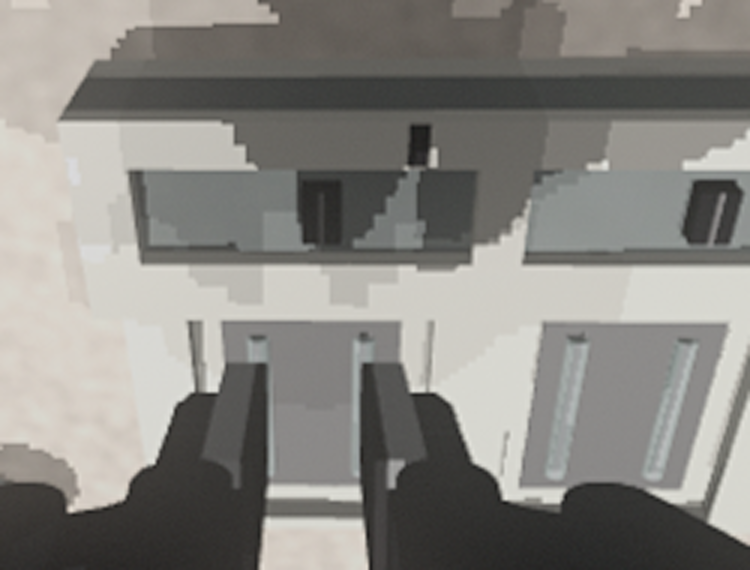

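Run:
```python
from h import *
s=bot.sense();print(s["qpos"],s["dq"])
```

```text
[ 0.41182519  0.28086817 -0.94049703  1.15282171 -0.16050899 -3.09633418] [-7.13205850e-04 -1.78975878e-03 -8.88917611e-04 -8.05281404e-04
  8.53693848e-05  3.64759400e-04]
```

Joint 5 sits at its limit, so I'll tilt the other way, with the body leaning away from the robot.

>>> servo_tool --plan '[[[0,0.5,0,0,0,8,18],[0,0.5,0,0,0,8,18],[0,0.5,0,0,0,8,18],[0,0.5,0,0,0,0,18],[0,0.5,0,0,0,0,18],[0,0.5,0,0,0,0,18],[0,0.5,0,-5,0,0,18],[0,0.5,0,-5,0,0,18],[0,0.5,0,-5,0,0,18],[0,0.5,0,-5,0,0,18],[0,0.5,0,0,0,0,18],[0,0.5,0,0,0,0,18],[0,0.5,0,0,0,0,18],[0,0,0,0,0,0,18],[0,0,0,0,0,0,18]]]'

```text
clock: 6.5
tcp_pos: [0.5194, 0.094, 0.096]
orientation: [-0.127, -0.009, 0.991, -0.027]
force: [-0.2, 0.3, 0.4]
opening: 0.0155
finger_force: 0.0
```

```bash
cat >> h.py <<'E'
from scipy.spatial.transform import Rotation as Rn
def st():
    np.set_printoptions(precision=4,suppress=True)
    s=bot.sense();w,x,y,z=s["orientation"]
    R=Rn.from_quat([x,y,z,w]).as_matrix()
    ty=R[:,1];ty=ty*np.sign(ty[1])
    print("t",s["clock"],"tcp",s["tcp_pos"]*1000 if isinstance(s["tcp_pos"],np.ndarray) else np.array(s["tcp_pos"])*1000,"toolz",R[:,2],"yaw",np.degrees(np.arctan2(-ty[0],ty[1])),"q",s["qpos"],"F",s["force"],"open",s["opening"])
    return s,R
E
python3 -c "
from h import *
st()"
```

```text
t 6.5 tcp [519.3704  93.9669  96.0262] toolz [-0.2517 -0.0549 -0.9662] yaw 1.4164135687823949 q [ 0.4505  0.4866 -0.2022 -0.0664 -1.1366 -1.9674] F [-0.2412  0.3407  0.4176] open 0.015491221565173479
```

>>> servo_tool --plan '[[[0.09,0.25,0,-3.2,2.7,-8.5,18],[0.09,0.25,0,-3.2,2.7,-8.5,18],[0.09,0.25,0,-3.2,2.7,-8.5,18],[0.09,0.25,0,-3.2,2.7,-8.5,18],[0.09,0.25,0,-3.2,2.7,-8.5,18],[0.09,0.25,0,-3.2,2.7,-8.5,18],[0,0,0,0,0,0,18],[0,0,0,0,0,0,18]]]'

```text
clock: 7.3
tcp_pos: [0.5004, 0.1102, 0.0449]
orientation: [-0.205, -0.015, 0.979, 0.002]
force: [-0.3, -1.5, -0.1]
opening: 0.0157
finger_force: 0.0
```

Run:
```python
from h import *
c=cap("wrist");save(c,"w4.png",(150,150,400,384),2.5)
st()
```

```text
t 7.35 tcp [500.5557 110.3167  45.383 ] toolz [-0.3999 -0.0018 -0.9165] yaw 1.6382676622010308 q [ 0.4296  0.602  -0.1473 -0.1775 -1.2052 -1.8738] F [-0.5659  0.7555  0.3521] open 0.015581746990176408
```

View pics/w4.png

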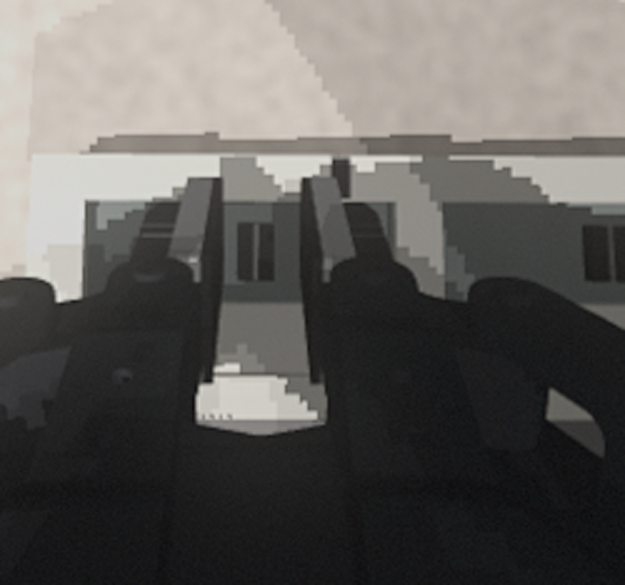

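The nub (px 256,250) lies between the fingers (inner faces at 220 and 303). Descending.

>>> servo_tool --plan '[[[0,0,0,0,0,-4,18],[0,0,0,0,0,-4,18],[0,0,0,0,0,-3,18],[0,0,0,0,0,-1,18],[0,0,0,0,0,-1,18],[0,0,0,0,0,0,18]]]'

```text
clock: 7.95
tcp_pos: [0.5003, 0.1103, 0.0323]
orientation: [-0.204, -0.015, 0.979, 0.002]
force: [-0.3, -0.2, 0.7]
opening: 0.0156
finger_force: 0.0
```

>>> servo_tool --plan '[[[0,0,0,0,-2,-0.5,18],[0,0,0,0,-2,0,18],[0,0,0,0,-2,0,18],[0,0,0,0,-2,0,18],[0,0,0,0,-2,0,18],[0,0,0,0,-2,0,18],[0,0,0,0,-1,0,18],[0,0,0,0,0,0,18]]]'

```text
clock: 8.75
tcp_pos: [0.5005, 0.0972, 0.0319]
orientation: [-0.204, -0.015, 0.979, 0.002]
force: [1.3, 0.4, 0.8]
opening: 0.0156
finger_force: 0.4
```

>>> servo_tool --plan '[[[0,0,0,0,-1,0,18],[0,0,0,0,-1,0,18],[0,0,0,0,0,0,18]]]'

```text
clock: 9.05
tcp_pos: [0.5006, 0.0966, 0.0319]
orientation: [-0.204, -0.015, 0.979, 0.003]
force: [-0.7, 6.1, 0.8]
opening: 0.0153
finger_force: 2.9
```

Run:
```python
from h import *
c=cap("wrist");save(c,"w5.png",(150,150,400,384),2.5)
st()
```

```text
t 9.1 tcp [500.5888  96.666   31.8561] toolz [-0.3992  0.0004 -0.9169] yaw 1.6072135353003192 q [ 0.4084  0.6168 -0.1646 -0.1731 -1.1748 -1.8504] F [0.3803 6.9423 0.3335] open 0.015531376609727646
```

View pics/w5.png

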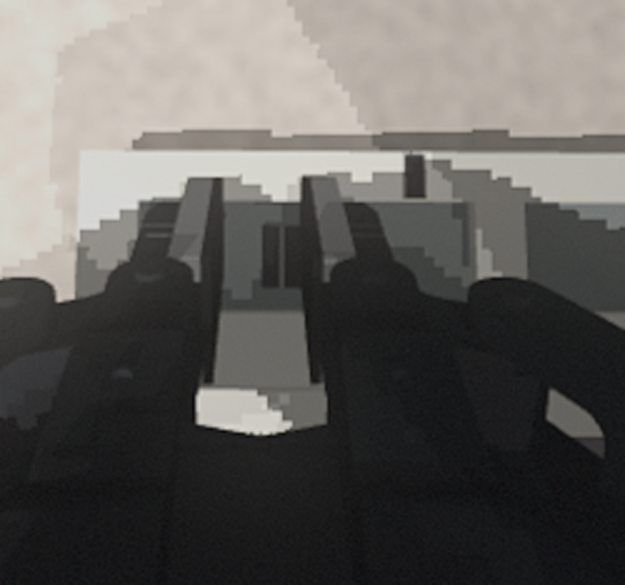

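Switch 1 hit its off stop (7 N, nub against the left finger). On to switch 2 with the same relative motion.

>>> servo_tool --plan '[[[0,0,0,0,1,6,18],[0,0,0,0,0,6,18],[0,0,0,-0.4,22.5,0,18],[0,0,0,-0.4,22.5,0,18],[0,0,0,-0.4,22.5,0,18],[0,0,0,-0.4,22.5,0,18],[0,0,0,0,0,0,18],[0,0,0,0,0,0,18],[0,0,0,0,0,-4,18],[0,0,0,0,0,-4,18],[0,0,0,0,0,-4,18],[0,0,0,0,0,0,18]]]'

```text
clock: 10.3
tcp_pos: [0.4983, 0.1856, 0.031]
orientation: [-0.205, -0.015, 0.979, 0.002]
force: [-0.2, -0.2, 0.2]
opening: 0.0151
finger_force: 0.0
```

>>> servo_tool --plan '[[[0,0,0,0,-2,0,18],[0,0,0,0,-2,0,18],[0,0,0,0,-2,0,18],[0,0,0,0,-2,0,18],[0,0,0,0,-2,0,18],[0,0,0,0,-2,0,18],[0,0,0,0,-0.5,0,18],[0,0,0,0,0,0,18]]]'

```text
clock: 11.1
tcp_pos: [0.499, 0.1747, 0.0319]
orientation: [-0.204, -0.015, 0.979, 0.003]
force: [0.3, 4.8, -0.9]
opening: 0.0152
finger_force: 2.5
```

>>> servo_tool --plan '[[[0,0,0,0,1,6,18],[0,0,0,0,0,6,18],[0,0,0,-0.4,22.5,0,18],[0,0,0,-0.4,22.5,0,18],[0,0,0,-0.4,22.5,0,18],[0,0,0,-0.4,22.5,0,18],[0,0,0,0,0,0,18],[0,0,0,0,0,0,18],[0,0,0,0,0,-4,18],[0,0,0,0,0,-4,18],[0,0,0,0,0,-4,18],[0,0,0,0,0,0,18]]]'

```text
clock: 12.3
tcp_pos: [0.4968, 0.2641, 0.031]
orientation: [-0.205, -0.014, 0.979, 0.002]
force: [-0.6, 0.1, 0.8]
opening: 0.0151
finger_force: 0.0
```

>>> servo_tool --plan '[[[0,0,0,0,-2,0,18],[0,0,0,0,-2,0,18],[0,0,0,0,-2,0,18],[0,0,0,0,-2,0,18],[0,0,0,0,-2,0,18],[0,0,0,0,-2,0,18],[0,0,0,0,0,0,18]]]'

```text
clock: 13.0
tcp_pos: [0.4974, 0.2529, 0.0319]
orientation: [-0.204, -0.015, 0.979, 0.003]
force: [0.9, 1.0, -1.4]
opening: 0.0154
finger_force: 0.8
```

>>> servo_tool --plan '[[[0,0,0,0,-0.8,0,18],[0,0,0,0,-0.7,0,18],[0,0,0,0,0,0,18]]]'

```text
clock: 13.3
tcp_pos: [0.4975, 0.2527, 0.0319]
orientation: [-0.204, -0.015, 0.979, 0.003]
force: [0.6, 5.7, 0.1]
opening: 0.0154
finger_force: 2.7
```

>>> servo_tool --plan '[[[0,0,0,0,1,10,18],[0,0,0,0,0,30,18],[0,0,0,0,-25,40,40],[0,0,0,-10,-25,40,40],[0,0,0,-20,-20,40,40],[0,0,0,-10,0,0,40],[0,0,0,0,0,0,40]]]'

```text
clock: 14.0
tcp_pos: [0.4562, 0.1814, 0.1937]
orientation: [-0.204, -0.015, 0.979, 0.003]
force: [-0.1, -0.3, 0.1]
opening: 0.0342
finger_force: 0.0
```

Run:
```python
from h import *
c=cap("wrist");save(c,"w6.png",(100,50,450,310),2.2)
st()
c=cap("top");W=cloud(c)
for l in("ready1","unwashed1","return_tray"):
    for m in bot.masks_of(l,"top"):
        if m["p"]<.3: continue
        p=W[m["region"]];print(l,round(m["p"],2),cv2.minAreaRect(p[:,:2].astype(np.float32)*1000))
```

```text
t 14.05 tcp [456.4671 181.6689 192.3925] toolz [-0.4004 -0.0021 -0.9164] yaw 1.6354380773094965 q [ 0.5681  0.3988 -0.0556 -0.2164 -1.4726 -2.048 ] F [ 0.1843  0.8927 -0.6797] open 0.033862613756527826
ready1 0.82 ((437.7948913574219, -344.27581787109375), (52.05113220214844, 65.08917236328125), 88.62734985351562)
ready1 0.66 ((435.55316162109375, -21.680728912353516), (68.8825912475586, 55.123992919921875), 13.166964530944824)
ready1 0.63 ((476.209716796875, -242.58042907714844), (48.75348663330078, 65.13591003417969), 72.34127807617188)
unwashed1 0.7 ((431.9310607910156, -129.935302734375), (52.56825637817383, 65.24049377441406), 80.58769226074219)
unwashed1 0.68 ((504.5433654785156, 171.54586791992188), (137.43557739257812, 230.3511199951172), 30.811365127563477)
unwashed1 0.58 ((569.57275390625, -366.0759582519531), (55.25613784790039, 64.28789520263672), 78.31108856201172)
return_tray 0.78 ((599.2412109375, -170.2104949951172), (91.9880142211914, 152.3740997314453), 10.493104934692383)
```

View pics/w6.png

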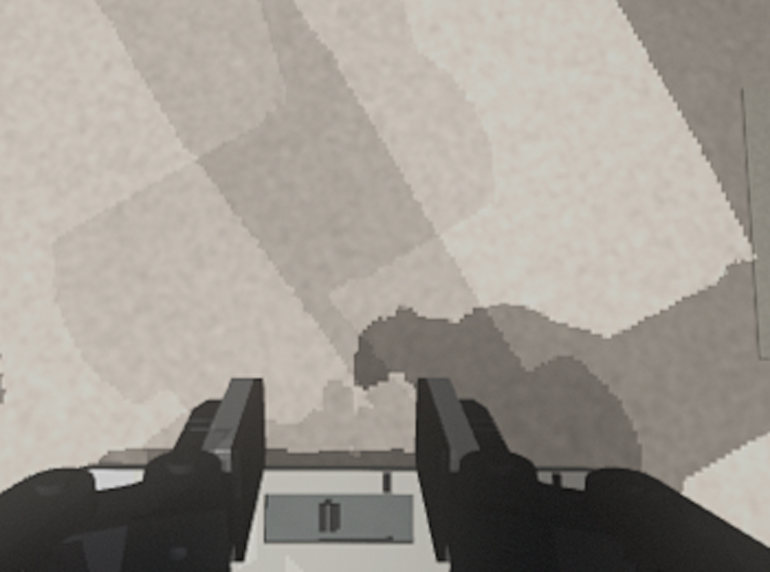

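Nub 2 (px 330,516) sits right of its slot centre, so it is off, as the contact forces showed. Next I measure the bays from above, then the tray.

>>> servo_tool --plan '[[[0,-0.5,0,20,0,13.5,40],[0,-0.5,0,20,0,13.5,40],[0,-0.5,0,20,0,13.5,40],[0,-0.5,0,20,0,13.5,40],[0,-0.5,0,20,0,13.5,40],[0,-0.5,0,20,0,13.5,40],[0,-0.5,0,20,0,13.5,40],[0,-0.4,0,20,0,13.5,40],[0,0,0,0,0,0,40],[0,0,0,0,0,0,40]]]'

```text
clock: 15.25
tcp_pos: [0.6169, 0.1823, 0.2994]
orientation: [-0.002, -0.015, 1.0, -0.001]
force: [-0.6, 0.1, 0.3]
opening: 0.0339
finger_force: 0.0
```

Run:
```python
from h import *
st()
c=cap("wrist");save(c,"w7.png",s=1.5);W=cloud(c);np.save("w7.npy",W)
print("cam",-c["R"].T@c["t"])
ct,st_=np.cos(np.radians(1.15)),np.sin(np.radians(1.15))
U=W*1000-np.array([551.1,185,0]);ux=U[...,0]*ct+U[...,1]*st_;uy=-U[...,0]*st_+U[...,1]*ct
# floor z~10, walls ~16
for b in(-78,0,78):
    k=(abs(uy-b)<34)&(ux>-25)&(ux<72)
    for lo,hi in((7,13),(13.5,19)):
        q=k&(W[...,2]*1000>lo)&(W[...,2]*1000<hi)
        print(b,lo,q.sum(),np.percentile(ux[q],[1,5,50,95,99]) if q.sum() else"",np.percentile(uy[q],[1,5,50,95,99]) if q.sum() else "")
```

```text
t 15.25 tcp [616.8979 182.3274 299.3982] toolz [-0.0044 -0.0015 -1.    ] yaw 1.7160827148939073 q [ 0.538   0.3844  0.1766 -0.0009 -1.3675 -2.0786] F [-0.5832  0.1291  0.31  ] open 0.03387272884350194
cam [0.5508 0.1806 0.4427]
-78 7 2446 [-21.4367 -18.9392  21.8437  64.8862  67.6915] [-107.063  -104.8779  -78.1329  -51.3885  -48.6127]
-78 13.5 818 [-17.5197 -17.1893  19.0259  61.0177  61.4146] [-111.7792 -110.9848  -84.9539  -44.9332  -44.1847]
0 7 2402 [-21.8564 -19.3729  21.1877  64.2084  67.1144] [-28.7809 -27.0777   0.2228  27.2134  29.412 ]
0 13.5 866 [-22.0318 -17.7431  19.7778  60.6734  61.9517] [-33.8583 -33.4425  -1.0148  33.1206  33.856 ]
78 7 2433 [-21.4548 -18.92    20.869   64.7762  67.5984] [ 49.5417  52.2937  79.1804 105.8829 107.7416]
78 13.5 824 [-17.5917 -17.2293  20.6014  61.0738  61.4622] [ 44.1806  44.9842  75.5716 111.042  111.7451]
```

View pics/w7.png

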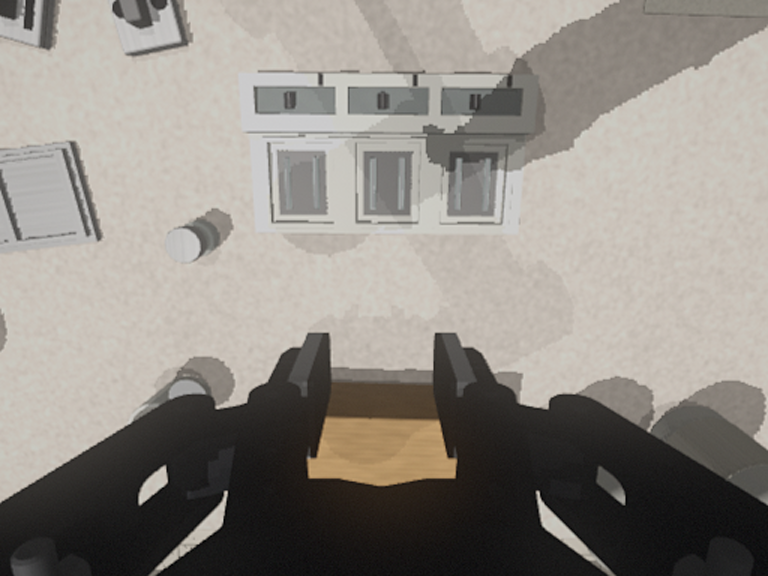

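All three nubs (px x=290, 382, 475) sit right of their slot centres, and the bay walls fit the unit pose. Now the tray and cassettes from above.

>>> servo_tool --plan '[[[0,0,0,0,-44,5,40],[0,0,0,0,-44,5,40],[0,0,0,0,-44,5,40],[0,0,0,0,-44,5,40],[0,0,0,0,-44,5,40],[0,0,0,0,-44,5,40],[0,0,0,0,-44,5,40],[0,0,0,0,-44,5,40],[0,0,0,0,-20,0,40],[0,0,0,0,0,0,40],[0,0,0,0,0,0,40]]]'

```text
clock: 16.4
tcp_pos: [0.6166, -0.1897, 0.3388]
orientation: [-0.003, -0.015, 1.0, -0.0]
force: [0.9, 0.3, 0.2]
opening: 0.0341
finger_force: 0.0
```

```bash
cat >> h.py <<'E'
def cassettes(n="wrist",c=None):
    c=c or cap(n);W=cloud(c)*1000;out=[]
    for l in("ready1","unwashed1"):
        for m in bot.masks_of(l,n):
            if m["p"]<.25: continue
            reg=cv2.dilate(m["region"].astype(np.uint8),np.ones((5,5)))>0
            q=W[reg];g=q[(q[:,2]>28)&(q[:,2]<60)];b=q[(q[:,2]>9)&(q[:,2]<60)]
            if len(b)<50 or len(b)>12000 or len(g)<15: continue
            def rect(p):
                (x,y),(w,h),a=cv2.minAreaRect(p[:,:2].astype(np.float32))
                if w<h: a+=90;w,h=h,w
                return np.round([x,y,w,h,(a+90)%180-90],1)
            out.append((l,round(m["p"],2),rect(b),"grip",rect(g)))
    return out
E
python3 - <<'E'
from h import *
st()
c=cap("wrist");W=cloud(c)*1000
for o in cassettes(c=c):print(*o)
save(c,"w8.png",s=1.5)
q=W.reshape(-1,3);k=(abs(q[:,0]-601)<90)&(abs(q[:,1]+170)<110)&(q[:,2]>5)&(q[:,2]<22)
print("tray all",cv2.minAreaRect(q[k][:,:2].astype(np.float32)))
k2=k&(q[:,2]>11.5);print("walls",cv2.minAreaRect(q[k2][:,:2].astype(np.float32)),np.median(q[k2][:,2]))
E
```

```text
t 16.4 tcp [ 616.617  -189.6656  338.797 ] toolz [-0.0053 -0.0009 -1.    ] yaw 1.6865880296525888 q [-0.0475  0.3763  0.2583  0.0012 -1.458  -1.494 ] F [0.8607 0.3348 0.2051] open 0.034052157471992715
ready1 0.88 [ 441.6 -345.3   56.5   52.4   -1. ] grip [ 437.6 -345.    33.9   14.2   -2.4]
ready1 0.87 [ 473.  -243.1   66.5   52.3  -13.7] grip [ 473.3 -243.1   36.2   14.1  -14. ]
ready1 0.55 [434.5 -23.3  65.9  52.9  11.7] grip [434.4 -23.8  36.   14.5  12.5]
unwashed1 0.74 [ 433.1 -130.3   60.9   52.   -13.7] grip [ 431.4 -129.9   34.2   14.1  -13.4]
unwashed1 0.64 [ 473.  -243.1   66.5   52.3  -13.7] grip [ 473.3 -243.1   36.2   14.1  -14. ]
unwashed1 0.58 [ 596.9 -376.2   66.3   52.4   -6.7] grip [ 596.8 -376.2   36.1   14.4   -5.8]
unwashed1 0.42 [505.8 102.9  16.1  13.4 -88.3] grip [505.4 101.9  14.1  12.3 -88.3]
tray all ((575.7642822265625, -173.6963653564453), (143.56863403320312, 150.23068237304688), 8.39983081817627)
walls ((574.3876953125, -173.1596221923828), (138.07769775390625, 141.7211456298828), 6.525609970092773) 14.4678947973851
```

View pics/w8.png

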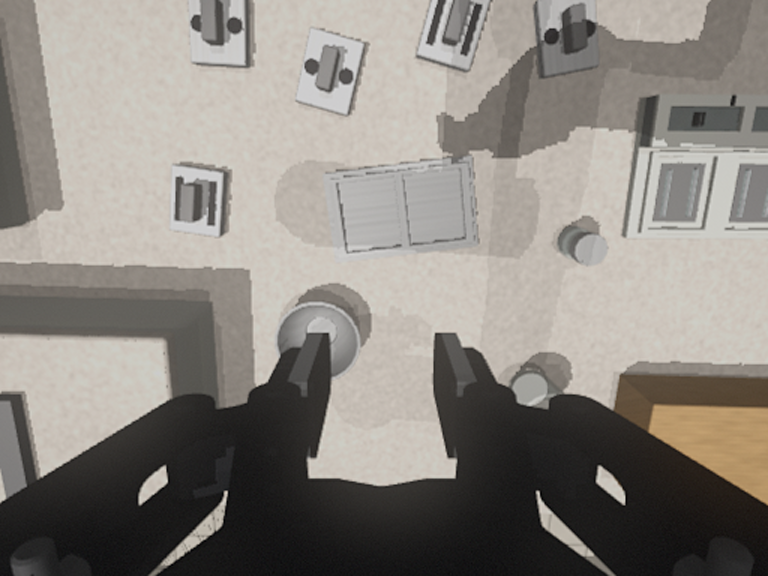

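Bar-tag cassette E (px 198,200) has been knocked to about (597,-376); the others are where they were, and the tray is at px (403,207). Approaching E, and refitting the tray with its mask.

Run:
```python
from h import *
c=cap("wrist");W=cloud(c)*1000
m=[m for m in bot.masks_of("return_tray","wrist") if abs(m["xy"][0]-268)<25 and abs(m["xy"][1]-138)<25][0]
q=W[m["region"]];print(m["p"],len(q))
k=q[(q[:,2]>5)&(q[:,2]<20)];print(cv2.minAreaRect(k[:,:2].astype(np.float32)))
a=np.radians(8.5);f=lambda k:np.stack([k[:,0]*np.cos(a)+k[:,1]*np.sin(a),-k[:,0]*np.sin(a)+k[:,1]*np.cos(a)],1)
w=f(k[k[:,2]>12]);print(np.percentile(w,[.5,2,50,98,99.5],axis=0))
ctr=(np.percentile(w,.5,axis=0)+np.percentile(w,99.5,axis=0))/2
print("ctr",ctr@np.array([[np.cos(a),np.sin(a)],[-np.sin(a),np.cos(a)]]),np.histogram(w[:,1],bins=20))
```

```text
0.95 5906
((601.1142578125, -169.6737518310547), (92.20584106445312, 150.12176513671875), 8.468581199645996)
[[ 529.37776899 -326.75767066]
 [ 529.67517359 -326.21514427]
 [ 567.58130277 -256.67812717]
 [ 608.86323121 -187.74510983]
 [ 609.27469757 -187.16065454]]
ctr [ 601.05365865 -169.98491276] (array([251,  59,  25,  28,  24,  30,  27,  27,  26, 215,  92,  27,  28,
        24,  30,  26,  29,  30, 196, 111]), array([-326.94786655, -319.74062842, -312.53339029, -305.32615216,
       -298.11891403, -290.9116759 , -283.70443777, -276.49719964,
       -269.28996151, -262.08272338, -254.87548525, -247.66824712,
       -240.46100899, -233.25377086, -226.04653273, -218.8392946 ,
       -211.63205647, -204.42481834, -197.21758021, -190.01034208,
       -182.80310395]))
```

>>> servo_tool --plan '[[[0,0,-0.16,-2.5,-23.3,-35,40],[0,0,-0.16,-2.5,-23.3,-35,40],[0,0,-0.16,-2.5,-23.3,-35,40],[0,0,-0.16,-2.5,-23.3,-35,40],[0,0,-0.16,-2.5,-23.3,-35,40],[0,0,-0.16,-2.5,-23.3,-35,40],[0,0,-0.16,-2.5,-23.3,-35,40],[0,0,-0.16,-2.5,-23.3,-30,40],[0,0,0,0,0,0,40],[0,0,0,0,0,0,40]]]'

```text
clock: 17.65
tcp_pos: [0.5972, -0.3758, 0.0643]
orientation: [-0.002, 0.052, 0.999, -0.001]
force: [-0.2, 0.3, 0.9]
opening: 0.0341
finger_force: 0.0
```

>>> servo_tool --plan '[[[0,0,0,0,0,-15,40],[0,0,0,0,0,-15,40],[0,0,0,0,0,-10,40],[0,0,0,0,0,-4,40],[0,0,0,0,0,0,40],[0,0,0,0,0,0,0],[0,0,0,0,0,0,0],[0,0,0,0,0,0,0],[0,0,0,0,0,0,0]]]'

```text
clock: 18.55
tcp_pos: [0.5977, -0.3763, 0.0216]
orientation: [-0.001, 0.052, 0.999, -0.001]
force: [0.6, 1.2, 1.2]
opening: 0.0124
finger_force: 61.1
```

>>> servo_tool --plan '[[[0,0,0,0,0,25,0],[0,0,0,0,0,35,0],[0,0,0.34,1.3,25,0,0],[0,0,0.34,1.3,25,0,0],[0,0,0.34,1.3,25,0,0],[0,0,0.34,1.3,25,0,0],[0,0,0.34,1.3,25,0,0],[0,0,0.34,1.3,25,0,0],[0,0,0.36,1.3,24,0,0],[0,0,0,0,0,0,0],[0,0,0,0,0,0,0]]]'

```text
clock: 19.65
tcp_pos: [0.6062, -0.2016, 0.0808]
orientation: [-0.002, -0.074, 0.997, -0.001]
force: [0.6, -0.0, -1.4]
opening: 0.0128
finger_force: 60.7
```

```bash
python3 -c "
from h import *
st()"
```

```text
t 19.65 tcp [ 606.1841 -201.6331   80.7915] toolz [-0.0034 -0.002  -1.    ] yaw 8.49469842599854 q [-0.0672  0.5429 -0.14    0.0029 -0.8912 -1.3571] F [ 0.5921 -0.0166 -1.409 ] open 0.012774422113998376
```

>>> servo_tool --plan '[[[0,0,0,0.6,-0.7,-20,0],[0,0,0,0,0,-18,0],[0,0,0,0,0,-8,0],[0,0,0,0,0,-3,0],[0,0,0,0,0,-1.5,0],[0,0,0,0,0,0,0]]]'

```text
clock: 20.25
tcp_pos: [0.6073, -0.2031, 0.0309]
orientation: [-0.001, -0.074, 0.997, -0.001]
force: [0.4, -0.3, -1.1]
opening: 0.0123
finger_force: 60.7
```

>>> servo_tool --plan '[[[0,0,0,0,0,-1.3,0],[0,0,0,0,0,0,0],[0,0,0,0,0,0,40],[0,0,0,0,0,0,40],[0,0,0,0,0,0,40],[0,0,0,0,0,40,40],[0,0,-0.4,-10,10,40,40],[0,0,-0.65,-25,13,14,40],[0,0,-0.65,-25,13,14,40],[0,0,-0.65,-25,13,14,40],[0,0,-0.65,-25,13,14,40],[0,0,-0.65,-25,11,14,40],[0,0,0,0,0,0,40],[0,0,0,0,0,0,40]]]'

```text
clock: 21.65
tcp_pos: [0.4721, -0.1296, 0.1799]
orientation: [-0.001, 0.116, 0.993, -0.0]
force: [0.2, -0.1, -0.1]
opening: 0.0342
finger_force: 0.0
```

Run:
```python
from h import *
st()
for o in cassettes():print(*o)
for o in cassettes("top"):print("top",*o)
```

```text
t 21.65 tcp [ 472.1327 -129.6085  179.8648] toolz [-0.0013 -0.0007 -1.    ] yaw -13.366922237790204 q [ 0.065   0.2028 -0.3923  0.0007 -0.977  -1.8695] F [ 0.1705 -0.0601 -0.0771] open 0.034182490689123324
ready1 0.89 [ 472.5 -242.9   65.4   52.   -13.8] grip [ 472.7 -243.1   36.3   14.6  -14.6]
ready1 0.74 [434.  -23.6  66.2  52.4  12.3] grip [433.9 -23.9  36.   14.3  11.6]
ready1 0.64 [ 436.2 -345.4   66.2   53.4   -1.7] grip [ 436.1 -345.3   36.    15.4   -2.2]
unwashed1 0.9 [ 606.1 -184.3   69.9   58.9  -34.4] grip [ 605.6 -202.2   35.1   14.2    9. ]
unwashed1 0.61 [ 430.1 -129.9   65.7   52.3  -13.4] grip [ 429.9 -129.9   34.7   13.1  -13.7]
unwashed1 0.46 [553.4  94.9 137.3  71.2   0.7] grip [508.5  87.1  56.7  46.7 -88.7]
top ready1 0.94 [ 439.2 -344.2   67.2   51.8   -2.6] grip [ 438.8 -344.5   35.6   16.5   -2.2]
top ready1 0.82 [ 476.4 -242.5   63.9   53.   -14.9] grip [ 479.  -243.4   27.4   14.2  -11.8]
top ready1 0.65 [ 738.3 -251.    87.2   87.     0.7] grip [ 738.3 -251.    87.2   87.     0.7]
top unwashed1 0.95 [ 609.4 -201.4   81.1   67.6    5.3] grip [ 607.6 -200.8   63.9   50.9    6.3]
```

E is seated in nest 1. Grasping bar-tag cassette B.

>>> servo_tool --plan '[[[0,0,0,-7,0,-20,40],[0,0,0,-7,0,-20,40],[0,0,0,-7,0,-20,40],[0,0,0,-7,0,-20,40],[0,0,0,-7,0,-20,40],[0,0,0,-7,0,-20,40],[0,0,0,0,0,0,40],[0,0,0,0,0,-15,40],[0,0,0,0,0,-15,40],[0,0,0,0,0,-9,40],[0,0,0,0,0,0,40],[0,0,0,0,0,0,0],[0,0,0,0,0,0,0],[0,0,0,0,0,0,0],[0,0,0,0,0,0,0]]]'

```text
clock: 23.45
tcp_pos: [0.4307, -0.1298, 0.0209]
orientation: [-0.001, 0.117, 0.993, -0.0]
force: [-0.1, -0.9, 4.4]
opening: 0.0125
finger_force: 60.5
```

```bash
python3 -c "
from h import *
st()"
```

```text
t 23.45 tcp [ 430.7157 -129.7515   20.8651] toolz [-0.0015 -0.0008 -1.    ] yaw -13.424757653672563 q [ 0.0711  0.3831 -0.6679  0.0014 -0.5214 -1.8773] F [-0.108  -0.855   4.3756] open 0.01253598150846266
```

>>> servo_tool --plan '[[[0,0,0,0,0,25,0],[0,0,0,0,0,35,0],[0,0,0.46,20.7,-1,0,0],[0,0,0.46,20.7,-1,0,0],[0,0,0.46,20.7,-1,0,0],[0,0,0.46,20.7,-1,0,0],[0,0,0.46,20.7,-1,0,0],[0,0,0.46,20.7,-1,0,0],[0,0,0.46,20.7,-1,0,0],[0,0,0.44,20.7,-0.5,0,0],[0,0,0,0,0,0,0],[0,0,0,0,0,0,0]]]'

```text
clock: 24.65
tcp_pos: [0.5946, -0.1371, 0.0791]
orientation: [-0.003, -0.074, 0.997, -0.001]
force: [-0.7, 1.0, -1.1]
opening: 0.0123
finger_force: 59.9
```

```bash
python3 -c "
from h import *
st()"
```

```text
t 24.65 tcp [ 594.6158 -137.0964   79.1457] toolz [-0.0053 -0.0016 -1.    ] yaw 8.466533251601613 q [ 0.0391  0.505  -0.2157  0.0018 -0.8554 -1.4633] F [-0.6809  1.0034 -1.0723] open 0.012300002094234305
```

>>> servo_tool --plan '[[[0,0,0,2,0,-20,0],[0,0,0,0,0,-18,0],[0,0,0,0,0,-8,0],[0,0,0,0,0,-3,0],[0,0,0,0,0,-1,0],[0,0,0,0,0,0,0],[0,0,0,0,0,0,40],[0,0,0,0,0,0,40],[0,0,0,0,0,0,40],[0,0,0,0,0,35,40],[0,0,-0.2,-5,0,35,40],[0,0,-0.5,-17,-15,0,40],[0,0,-0.5,-17,-15,0,40],[0,0,-0.5,-17,-15,0,40],[0,0,-0.5,-17,-15,0,40],[0,0,-0.5,-17,-15,0,40],[0,0,-0.5,-17,-15,-10,40],[0,0,-0.5,-17,-15,-20,40],[0,0,0,0,0,0,40],[0,0,0,0,0,0,40]]]'

```text
clock: 26.65
tcp_pos: [0.473, -0.243, 0.0699]
orientation: [-0.002, 0.12, 0.993, -0.001]
force: [-0.5, 0.7, 0.1]
opening: 0.034
finger_force: 0.0
```

Run:
```python
from h import *
st()
for o in cassettes():print(*o)
```

```text
t 26.65 tcp [ 472.9532 -243.0184   69.9111] toolz [-0.0042 -0.001  -1.    ] yaw -13.746920040303289 q [-0.1684  0.4076 -0.4246  0.0025 -0.7426 -1.6442] F [-0.4575  0.7275  0.0537] open 0.034048894142400705
ready1 0.95 [ 472.9 -243.5   66.3   52.   -13.5] grip [ 472.7 -243.7   36.2   13.7  -13.7]
ready1 0.71 [ 436.3 -345.5   66.2   52.7   -1.7] grip [ 436.2 -345.4   36.    14.9   -2. ]
```

Right on top of C. Descend, grip and lift.

>>> servo_tool --plan '[[[0,0,0,0,0,-18,40],[0,0,0,0,0,-18,40],[0,0,0,0,0,-13,40],[0,0,0,0,0,0,40],[0,0,0,0,0,0,0],[0,0,0,0,0,0,0],[0,0,0,0,0,0,0],[0,0,0,0,0,0,0],[0,0,0,0,0,30,0],[0,0,0,0,0,45,0],[0,0,0,0,0,0,0]]]'

```text
clock: 27.9
tcp_pos: [0.4774, -0.2434, 0.1017]
orientation: [0.004, 0.118, 0.993, -0.002]
force: [1.3, 0.4, -1.2]
opening: 0.0126
finger_force: 60.8
```

```bash
python3 -c "
from h import *
st()"
```

```text
t 27.9 tcp [ 477.3745 -243.4158  101.7176] toolz [ 0.0081 -0.0043 -1.    ] yaw -13.602118571125853 q [-0.167   0.3645 -0.3919  0.004  -0.8057 -1.6439] F [ 1.2505  0.3582 -1.1751] open 0.012595137212780324
```

>>> servo_tool --plan '[[[0,0,0.2,7.9,42,0,0],[0,0,0.2,7.9,42,0,0],[0,0,0.2,7.9,42,0,0],[0,0,0.2,7.9,42,0,0],[0,0,0.2,7.9,42,0,0],[0,0,0.2,7.9,42,0,0],[0,0,0.2,7.9,42,0,0],[0,0,0.2,7.9,42,0,0],[0,0,0.2,7.9,42,0,0],[0,0,0.2,7.9,42,0,0],[0,0,0.2,7.9,42,0,0],[0,0,0.2,7.9,42,0,0],[0,0,0,0,0,0,0],[0,0,0,0,0,0,0],[0,0,0,0,0,0,0]]]'

```text
clock: 29.4
tcp_pos: [0.5674, 0.2606, 0.0953]
orientation: [-0.003, -0.006, 1.0, -0.001]
force: [0.3, -0.2, -1.0]
opening: 0.0125
finger_force: 60.8
```

```bash
python3 -c "
from h import *
st()"
```

```text
t 29.4 tcp [567.4337 260.5811  95.2567] toolz [-0.0052 -0.0027 -1.    ] yaw 0.6630616288821468 q [ 0.6887  0.5072 -0.1606 -0.0016 -0.9087 -2.2469] F [ 0.2867 -0.2492 -1.0481] open 0.012500394303134137
```

>>> servo_tool --plan '[[[0,0,0.08,4,2.8,-15,0],[0,0,0,0,0,-20,0],[0,0,0,0,0,-15,0],[0,0,0,0,0,-8,0],[0,0,0,0,0,-4,0],[0,0,0,0,0,-1.5,0],[0,0,0,0,0,0,0]]]'

```text
clock: 30.1
tcp_pos: [0.5726, 0.2646, 0.0329]
orientation: [-0.001, -0.01, 1.0, -0.001]
force: [-0.5, -0.6, -1.9]
opening: 0.0121
finger_force: 60.8
```

>>> servo_tool --plan '[[[0,0,0,-0.8,-0.9,-1.5,0],[0,0,0,0,0,0,0],[0,0,0,0,0,0,40],[0,0,0,0,0,0,40],[0,0,0,0,0,0,40],[0,0,0,0,0,30,40],[0,0,0,0,0,40,40],[0,0,-0.05,-10,-45,0,40],[0,0,-0.05,-10,-45,0,40],[0,0,-0.05,-10,-45,0,40],[0,0,-0.05,-10,-45,0,40],[0,0,-0.05,-10,-45,0,40],[0,0,-0.05,-10,-45,0,40],[0,0,-0.05,-10,-45,0,40],[0,0,-0.05,-10,-45,0,40],[0,0,-0.05,-10,-45,0,40],[0,0,-0.05,-10,-45,0,40],[0,0,0,-10,-45,0,40],[0,0,0,-10,-45,0,40],[0,0,0,-10,-45,0,40]]]'

```text
clock: 32.1
tcp_pos: [0.4408, -0.3231, 0.1013]
orientation: [-0.002, 0.016, 1.0, -0.001]
force: [0.9, -0.3, 0.2]
opening: 0.0338
finger_force: 0.0
```

Run:
```python
from h import *
st()
for o in cassettes():print(*o)
```

```text
t 32.1 tcp [ 440.795  -323.1419  101.2606] toolz [-0.0031 -0.0016 -1.    ] yaw -1.7946668968627217 q [-0.3344  0.3853 -0.3583  0.0035 -0.8296 -1.27  ] F [ 0.921  -0.3304  0.1531] open 0.033783075601358875
ready1 0.6 [ 436.  -346.2   65.6   51.8   -1.7] grip [ 435.8 -345.9   35.3   14.1   -1.5]
unwashed1 0.72 [ 586.5 -206.7   51.5   35.3  -79.7] grip [ 593.9 -210.1    9.4    8.2  -44.7]
```

>>> servo_tool --plan '[[[0,0,0,-2.4,-11,-15,40],[0,0,0,-2.4,-11,-15,40],[0,0,0,0,0,-15,40],[0,0,0,0,0,0,40],[0,0,0,0,0,-15,40],[0,0,0,0,0,-12,40],[0,0,0,0,0,-8,40],[0,0,0,0,0,0,40]]]'

```text
clock: 33.05
tcp_pos: [0.436, -0.3428, 0.0199]
orientation: [-0.003, 0.016, 1.0, -0.0]
force: [-0.8, 0.4, 0.0]
opening: 0.0342
finger_force: 0.0
```

>>> servo_tool --plan '[[[0,0,0,0,-2.8,0.8,40],[0,0,0,0,0,0,40],[0,0,0,0,0,0,0],[0,0,0,0,0,0,0],[0,0,0,0,0,0,0],[0,0,0,0,0,0,0],[0,0,0,0,0,30,0],[0,0,0,0,0,45,0],[0,0,0,0,0,0,0]]]'

```text
clock: 33.95
tcp_pos: [0.4401, -0.348, 0.1022]
orientation: [0.003, 0.015, 1.0, -0.004]
force: [1.0, -1.0, -0.4]
opening: 0.0124
finger_force: 60.8
```

>>> servo_tool --plan '[[[0,0,0.04,11.4,44,0,0],[0,0,0.04,11.4,44,0,0],[0,0,0.04,11.4,44,0,0],[0,0,0.04,11.4,44,0,0],[0,0,0.04,11.4,44,0,0],[0,0,0.04,11.4,44,0,0],[0,0,0.04,11.4,44,0,0],[0,0,0.04,11.4,44,0,0],[0,0,0.04,11.4,44,0,0],[0,0,0.04,11.4,44,0,0],[0,0,0.04,11.4,44,0,0],[0,0,0.04,11.4,44,0,0],[0,0,0,0,0,0,0],[0,0,0,0,0,0,0]]]'

```text
clock: 35.35
tcp_pos: [0.5724, 0.1825, 0.0952]
orientation: [-0.003, -0.01, 1.0, -0.001]
force: [0.1, -0.2, -1.5]
opening: 0.0126
finger_force: 60.7
```

```bash
python3 -c "
from h import *
st()"
```

```text
t 35.35 tcp [572.4436 182.5133  95.2179] toolz [-0.0061 -0.0026 -1.    ] yaw 1.1520324941096771 q [ 0.5773  0.4734 -0.2221 -0.0015 -0.8818 -2.127 ] F [ 0.1037 -0.1692 -1.5469] open 0.012555256253288339
```

>>> servo_tool --plan '[[[0,0,0,0,2,-15,0],[0,0,0,0,0,-20,0],[0,0,0,0,0,-15,0],[0,0,0,0,0,-8,0],[0,0,0,0,0,-4,0],[0,0,0,0,0,-1.5,0],[0,0,0,0,0,0,0]]]'

```text
clock: 36.05
tcp_pos: [0.5718, 0.1821, 0.0376]
orientation: [-0.003, -0.009, 1.0, -0.002]
force: [-11.9, -0.3, 24.0]
opening: 0.0122
finger_force: 64.4
```

Caught on the right-hand wall (y is about 3 mm short). Lift, shift and retry.

>>> servo_tool --plan '[[[0,0,0,0,0,8,0],[0,0,0,0,0,4,0],[0,0,0,0,3,0,0],[0,0,0,0,0,0,0],[0,0,0,0,0,0,0]]]'

```text
clock: 36.55
tcp_pos: [0.5732, 0.1867, 0.0445]
orientation: [-0.002, -0.009, 1.0, -0.001]
force: [-0.6, -0.2, -2.0]
opening: 0.0126
finger_force: 60.7
```

Run:
```python
from h import *
st()
c=cap("wrist");save(c,"w9.png",(100,100,420,384),2.1)
for o in cassettes(c=c):print(*o)
```

```text
t 36.55 tcp [573.1674 186.6577  44.5226] toolz [-0.0045 -0.0022 -1.    ] yaw 1.0671757986159642 q [ 0.5828  0.5385 -0.2638 -0.0009 -0.7735 -2.1344] F [-0.6136 -0.2006 -2.0171] open 0.012613495787039903
ready1 0.77 [574.3 267.7  74.3  60.4   1.1] grip [571.4 263.8  58.8  46.1   2.5]
ready1 0.65 [572.1 186.6  65.8  62.1   0.9] grip [572.1 186.8  65.8  52.3   1. ]
```

View pics/w9.png

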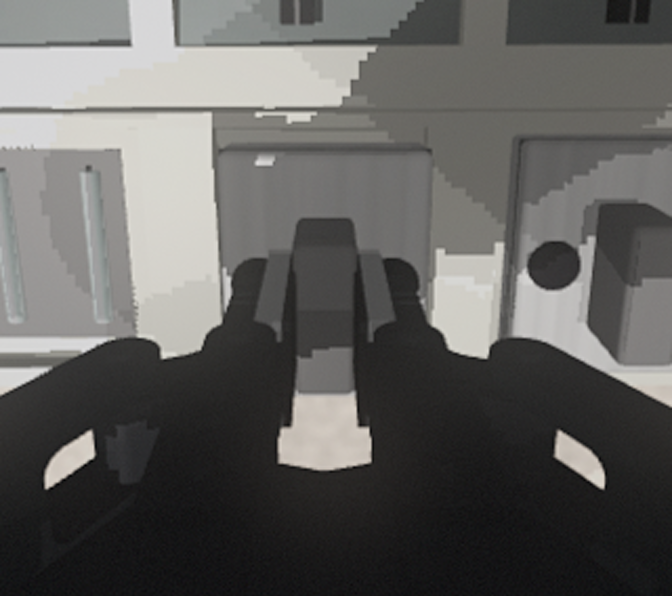

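The crop shows cassette D held level over bay 2 (px 325,230) and C seated in bay 3 (px 560,265). Small correction, then down.

>>> servo_tool --plan '[[[0,0,0,0.5,-1.2,-3,0],[0,0,0,0,0,-4,0],[0,0,0,0,0,-3,0],[0,0,0,0,0,-2,0],[0,0,0,0,0,0,0]]]'

```text
clock: 37.2
tcp_pos: [0.5738, 0.1856, 0.033]
orientation: [-0.002, -0.009, 1.0, -0.001]
force: [-0.7, 0.2, -2.0]
opening: 0.0124
finger_force: 60.9
```

>>> servo_tool --plan '[[[0,0,0,0,0,-1.5,0],[0,0,0,0,0,0,0],[0,0,0,0,0,0,40],[0,0,0,0,0,0,40],[0,0,0,0,0,0,40],[0,0,0,0,0,30,40],[0,0,0,0,0,40,40],[0,0,0.3,-22,-35,0,40],[0,0,0.3,-22,-35,0,40],[0,0,0.3,-22,-35,0,40],[0,0,0.3,-22,-35,0,40],[0,0,0.3,-22,-35,0,40],[0,0,0.3,-22,-33,0,40],[0,0,0,0,0,0,40],[0,0,0,0,0,0,40],[0,0,0,0,0,0,40]]]'

```text
clock: 38.8
tcp_pos: [0.443, -0.0219, 0.1022]
orientation: [-0.001, -0.104, 0.995, -0.001]
force: [-0.5, -0.9, 0.1]
opening: 0.0339
finger_force: 0.0
```

Run:
```python
from h import *
st()
for o in cassettes():print(*o)
```

```text
t 38.8 tcp [443.0092 -21.8594 102.1578] toolz [-0.0014 -0.0019 -1.    ] yaw 11.899045188252826 q [ 0.3203  0.2303 -0.5986  0.0021 -0.7439 -1.6849] F [-0.4859 -0.8643  0.0717] open 0.033936495085722176
ready1 0.88 [433.5 -23.5  66.1  52.1  12.4] grip [433.1 -23.5  35.5  13.6  11.8]
unwashed1 0.71 [ 574.9 -195.6   40.1   32.7  -52.9] grip [ 589.7 -199.7   10.4    6.8   51.9]
```

>>> servo_tool --plan '[[[0,0,0,-5,-1,-15,40],[0,0,0,-4.5,-0.7,-15,40],[0,0,0,0,0,-15,40],[0,0,0,0,0,-15,40],[0,0,0,0,0,-13,40],[0,0,0,0,0,-7,40],[0,0,0,0,0,0,40],[0,0,0,0,0,0,40]]]'

```text
clock: 39.75
tcp_pos: [0.4329, -0.0238, 0.022]
orientation: [-0.001, -0.104, 0.995, -0.001]
force: [-0.1, -0.2, -0.1]
opening: 0.034
finger_force: 0.0
```

>>> servo_tool --plan '[[[0,0,0,0,0,-1,0],[0,0,0,0,0,0,0],[0,0,0,0,0,0,0],[0,0,0,0,0,0,0],[0,0,0,0,0,30,0],[0,0,0,0,0,45,0],[0,0,0,0,0,0,0],[0,0,-0.3,23.5,21.8,0,0],[0,0,-0.3,23.5,21.8,0,0],[0,0,-0.3,23.5,21.8,0,0],[0,0,-0.3,23.5,21.8,0,0],[0,0,-0.3,23.5,21.8,0,0],[0,0,-0.3,23.5,21.8,0,0],[0,0,0,0,0,0,0],[0,0,0,0,0,-25,0],[0,0,0,0,0,-20,0],[0,0,0,0,0,0,0],[0,0,0,0,0,0,0]]]'

```text
clock: 41.55
tcp_pos: [0.5728, 0.1062, 0.0502]
orientation: [-0.003, -0.009, 1.0, -0.001]
force: [-0.5, -0.4, -0.3]
opening: 0.0127
finger_force: 59.2
```

Run:
```python
from h import *
st()
for o in cassettes():print(*o)
```

```text
t 41.55 tcp [572.8004 106.2186  50.2005] toolz [-0.0051 -0.0026 -1.    ] yaw 1.0770963138686078 q [ 0.4613  0.5043 -0.3118  0.0001 -0.7604 -2.0134] F [-0.497  -0.4021 -0.3429] open 0.012656749385606373
ready1 0.86 [575.1 248.2  79.3  35.9   9.2] grip [569.  246.8  57.8  13.4   8.1]
ready1 0.79 [572.9 106.3  65.7  64.1   1.1] grip [572.9 106.4  65.7  52.1   1.1]
ready1 0.66 [505.7 100.6  13.7  10.5   1.1] grip [505.7 100.7  13.5  10.4   0.9]
ready1 0.59 [576.7 189.1  74.3  60.2   0.9] grip [567.6 185.6  49.1  46.7 -64.9]
```

>>> servo_tool --plan '[[[0,0,0,1.4,0.8,-6,0],[0,0,0,0,0,-6,0],[0,0,0,0,0,-3,0],[0,0,0,0,0,-2,0],[0,0,0,0,0,0,0]]]'

```text
clock: 42.2
tcp_pos: [0.5746, 0.1074, 0.0333]
orientation: [-0.002, -0.009, 1.0, -0.001]
force: [-0.2, -0.1, -1.9]
opening: 0.0126
finger_force: 59.3
```

>>> servo_tool --plan '[[[0,0,0,0,0,-1.5,0],[0,0,0,0,0,0,0],[0,0,0,0,0,0,40],[0,0,0,0,0,0,40],[0,0,0,0,0,0,40],[0,0,0,0,0,30,40],[0,0,0,0,0,45,40],[0,0,0,10,15,45,40],[0,0,0,10,15,45,18],[0,0,0,10,15,45,18],[0,0,0,10,15,45,18],[0,0,0,0,0,15,18],[0,0,0,0,0,0,18],[0,0,0,0,0,0,18]]]'

```text
clock: 43.6
tcp_pos: [0.6142, 0.1674, 0.3014]
orientation: [-0.002, -0.009, 1.0, -0.001]
force: [0.4, -0.0, -0.5]
opening: 0.0155
finger_force: 0.0
```

Run:
```python
from h import *
st()
c=cap("wrist");save(c,"w10.png",s=1.5)
W=cloud(c)*1000;q=W.reshape(-1,3)
T=[("bay1",574.7,107.4,10,1.15),("bay2",573.1,185.4,10,1.15),("bay3",571.5,263.4,10,1.15),("nest1",606,-202.4,8,8.5),("nest2",596.2,-137.2,8,8.5)]
for n,x,y,z,yaw in T:
    k=q[(abs(q[:,0]-x)<40)&(abs(q[:,1]-y)<33)]
    b=k[(k[:,2]>z+10)&(k[:,2]<z+21)];g=k[(k[:,2]>z+31)&(k[:,2]<z+45)]
    r=[cv2.minAreaRect(a[:,:2].astype(np.float32)) if len(a)>20 else None for a in(b,g)]
    top=b[:,:3]
    if len(b)>20:
        A=np.c_[b[:,:2],np.ones(len(b))];co=np.linalg.lstsq(A,b[:,2],rcond=None)[0]
        print(n,"body",r[0],"grip",r[1],"z",np.median(b[:,2])-16,np.median(g[:,2])-38 if len(g) else "","tilt",co[:2])
    else:print(n,len(b),len(g))
```

```text
t 43.6 tcp [614.1846 167.4177 301.434 ] toolz [-0.0049 -0.0015 -1.    ] yaw 1.0636489868968348 q [ 0.5193  0.3718  0.1626 -0.0011 -1.3666 -2.0713] F [ 0.4081 -0.0017 -0.5121] open 0.015493189893494227
bay1 body ((575.2936401367188, 107.83900451660156), (64.78520202636719, 52.541194915771484), 0.9691061973571777) grip ((575.3632202148438, 108.04368591308594), (35.15632247924805, 14.020498275756836), 0.4772893786430359) z 10.551882995635381 10.204067828159303 tilt [ 0.0035 -0.0049]
bay2 body ((574.246337890625, 186.3561248779297), (65.29949188232422, 51.81194305419922), 0.9914498329162598) grip ((574.0779418945312, 186.4554901123047), (35.36967468261719, 12.984040260314941), 1.5897698402404785) z 10.53111114984586 10.313315495053146 tilt [-0.0035 -0.    ]
bay3 body ((571.3405151367188, 264.5224914550781), (65.05619049072266, 52.3000373840332), 1.2503777742385864) grip ((571.4507446289062, 264.4035339355469), (35.10885238647461, 14.248363494873047), 1.0002113580703735) z 10.537782625743827 10.180943798394566 tilt [-0.0003  0.0084]
nest1 body ((608.2750854492188, -175.88539123535156), (15.864385604858398, 59.14031982421875), 83.16170501708984) grip None z 7.728506564888988  tilt [ 0.0572 -0.2856]
nest2 body ((596.7590942382812, -135.800537109375), (66.15240478515625, 53.7392692565918), 8.281632423400879) grip ((596.7376708984375, -136.23719787597656), (35.838829040527344, 15.72420597076416), 7.891299247741699) z 8.510661244433074 8.043674499693338 tilt [ 0.0022 -0.0233]
```

View pics/w10.png

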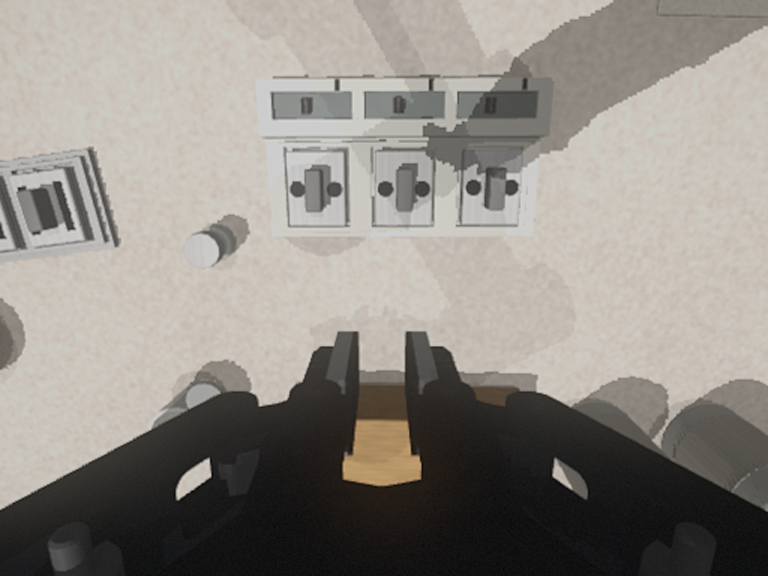

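All five cassettes are seated (round tags in the bays at px x=316, 405, 493; bar tags in the tray) and the nubs are still off. Now to switch 1, tilted.

>>> servo_tool --plan '[[[0,0.33,0,-9.5,-5.5,-20,18],[0,0.33,0,-9.5,-5.5,-20,18],[0,0.33,0,-9.5,-5.5,-20,18],[0,0.33,0,-9.5,-5.5,-20,18],[0,0.33,0,-9.5,-5.5,-20,18],[0,0.33,0,-9.5,-5.5,-20,18],[0,0.33,0,-9.5,-5.5,-20,18],[0,0.33,0,-9.5,-5.5,-20,18],[0,0.33,0,-9.5,-5.5,-20,18],[0,0.33,0,-9.5,-5.5,-20,18],[0,0.33,0,-9.5,-5.5,-20,18],[0,0.33,0,-9.5,-5.5,-20,18],[0,0,0,0,0,0,18],[0,0,0,0,0,0,18],[0,0,0,0,0,0,18]]]'

```text
clock: 45.15
tcp_pos: [0.5019, 0.1019, 0.0632]
orientation: [-0.206, -0.01, 0.978, 0.001]
force: [0.3, 0.4, -0.9]
opening: 0.0156
finger_force: 0.0
```

```bash
python3 -c "
from h import *
st()"
```

```text
t 45.15 tcp [501.8856 101.9138  63.1689] toolz [-0.4037 -0.0013 -0.9149] yaw 1.056095333196116 q [ 0.4154  0.5809 -0.1347 -0.1716 -1.2439 -1.8792] F [ 0.2914  0.4167 -0.9288] open 0.01559103204113327
```

>>> servo_tool --plan '[[[0,0,0,-1.3,-0.7,-10,18],[0,0,0,0,0,-10,18],[0,0,0,0,0,0,18],[0,0,0,0,0,-5,18],[0,0,0,0,0,-4,18],[0,0,0,0,0,-2,18],[0,0,0,0,0,0,18]]]'

```text
clock: 45.85
tcp_pos: [0.4996, 0.1008, 0.0312]
orientation: [-0.208, -0.009, 0.978, 0.001]
force: [1.0, -0.2, -1.0]
opening: 0.0149
finger_force: 0.0
```

>>> servo_tool --plan '[[[0,0,0,0,2,0,18],[0,0,0,0,2,0,18],[0,0,0,0,2,0,18],[0,0,0,0,2,0,18],[0,0,0,0,2,0,18],[0,0,0,0,2,0,18],[0,0,0,0,2,0,18],[0,0,0,0,1.5,0,18],[0,0,0,0,0,0,18]]]'

```text
clock: 46.75
tcp_pos: [0.4994, 0.1148, 0.0314]
orientation: [-0.208, -0.01, 0.978, -0.0]
force: [0.5, -6.1, 0.7]
opening: 0.0152
finger_force: 3.4
```

>>> servo_tool --plan '[[[0,0,0,0,-1,6,18],[0,0,0,0,0,6,18],[0,0,0,-0.4,21.3,0,18],[0,0,0,-0.4,21.3,0,18],[0,0,0,-0.4,21.3,0,18],[0,0,0,0,0,0,18],[0,0,0,0,0,0,18],[0,0,0,0,0,-4,18],[0,0,0,0,0,-4,18],[0,0,0,0,0,-4,18],[0,0,0,0,0,0,18]]]'

```text
clock: 47.85
tcp_pos: [0.4983, 0.1788, 0.0309]
orientation: [-0.208, -0.009, 0.978, 0.001]
force: [-0.1, -0.2, 0.4]
opening: 0.0153
finger_force: 0.0
```

>>> servo_tool --plan '[[[0,0,0,0,2,0,18],[0,0,0,0,2,0,18],[0,0,0,0,2,0,18],[0,0,0,0,2,0,18],[0,0,0,0,2,0,18],[0,0,0,0,2,0,18],[0,0,0,0,2,0,18],[0,0,0,0,1,0,18],[0,0,0,0,0,0,18]]]'

```text
clock: 48.75
tcp_pos: [0.4981, 0.1927, 0.0312]
orientation: [-0.208, -0.009, 0.978, -0.0]
force: [0.5, -6.5, -0.6]
opening: 0.0151
finger_force: 3.0
```

>>> servo_tool --plan '[[[0,0,0,0,-1,6,18],[0,0,0,0,0,6,18],[0,0,0,-0.5,21.3,0,18],[0,0,0,-0.5,21.3,0,18],[0,0,0,-0.5,21.3,0,18],[0,0,0,0,0,0,18],[0,0,0,0,0,0,18],[0,0,0,0,0,-4,18],[0,0,0,0,0,-4,18],[0,0,0,0,0,-4,18],[0,0,0,0,0,0,18]]]'

```text
clock: 49.85
tcp_pos: [0.4968, 0.2567, 0.0309]
orientation: [-0.208, -0.009, 0.978, 0.001]
force: [0.6, 0.1, 0.7]
opening: 0.0151
finger_force: 0.0
```

>>> servo_tool --plan '[[[0,0,0,0,2,0,18],[0,0,0,0,2,0,18],[0,0,0,0,2,0,18],[0,0,0,0,2,0,18],[0,0,0,0,2,0,18],[0,0,0,0,2,0,18],[0,0,0,0,2,0,18],[0,0,0,0,1,0,18],[0,0,0,0,0,0,18]]]'

```text
clock: 50.75
tcp_pos: [0.4966, 0.2707, 0.0313]
orientation: [-0.208, -0.009, 0.978, -0.0]
force: [-0.3, -5.1, -0.5]
opening: 0.0154
finger_force: 2.7
```

Release, rise, return to the overview pose and check.

>>> servo_tool --plan '[[[0,0,0,0,-1,6,18],[0,0,0,0,0,10,18],[0,-0.33,0,8,-10,22,18],[0,-0.33,0,8,-10,22,18],[0,-0.33,0,8,-10,22,18],[0,-0.33,0,9,-10,22,18],[0,-0.33,0,9,-10,22,18],[0,-0.33,0,10,-10,22,18],[0,-0.33,0,10,-10,22,18],[0,-0.33,0,10,-10,22,18],[0,-0.33,0,10,-10,22,18],[0,-0.33,0,10,0,22,18],[0,-0.33,0,10,0,22,18],[0,-0.33,0,10,0,10,18],[0,0,0,0,0,0,18],[0,0,0,0,0,0,18]]]'

```text
clock: 52.35
tcp_pos: [0.6083, 0.181, 0.2983]
orientation: [-0.003, -0.009, 1.0, -0.001]
force: [0.3, 0.3, -0.8]
opening: 0.0155
finger_force: 0.0
```

Run:
```python
from h import *
st()
c=cap("wrist");save(c,"w11.png",(140,30,400,180),3)
for o in cassettes(c=c):print(*o)
for o in cassettes("top"):print("top",*o)
```

```text
t 52.35 tcp [608.2841 180.9869 298.2723] toolz [-0.0055 -0.0019 -1.    ] yaw 1.0624708982857087 q [ 0.5431  0.3698  0.1521 -0.0013 -1.3587 -2.0951] F [ 0.3005  0.3243 -0.8462] open 0.015499814534407701
ready1 0.95 [574.  186.   74.4  59.7   0.7] grip [572.7 186.1  61.5  47.5   0.4]
ready1 0.84 [576.7 107.1  71.7  60.3   1. ] grip [575.5 108.8  61.6  47.9   1. ]
ready1 0.7 [571.9 265.9  72.9  59.6   1.1] grip [571.3 265.   58.9  46.3   0.5]
ready1 0.62 [501.9 268.1  15.8  14.9   1.6] grip [502.1 267.7  15.5  14.1   2.5]
unwashed1 0.58 [ 597.4 -140.2   74.    73.9    8.8] grip [ 596.6 -135.8   35.9   15.1    6.8]
unwashed1 0.46 [576.7 107.2  74.4  60.3   1. ] grip [575.5 108.8  61.6  47.9   1. ]
top ready1 0.94 [577.8 109.5  77.4  69.3  -1.2] grip [577.4 108.2  64.8  50.   -0.8]
top ready1 0.92 [576.1 187.9  77.3  66.4  -0.4] grip [575.9 184.8  64.8  49.8  -0.5]
top ready1 0.54 [559.6 264.   70.6  53.4 -89.9] grip [561.4 262.3  49.1  41.2 -86.8]
top ready1 0.5 [ 599.2 -137.    80.2   66.5    9. ] grip [ 598.5 -136.2   63.4   50.3    4.9]
top unwashed1 0.95 [ 608.8 -202.2   80.6   68.5    9.5] grip [ 609.6 -200.6   63.1   50.4    8.6]
top unwashed1 0.88 [ 600.6 -135.1   82.5   69.2    8.5] grip [ 598.5 -136.2   63.4   50.3    4.9]
```

View pics/w11.png

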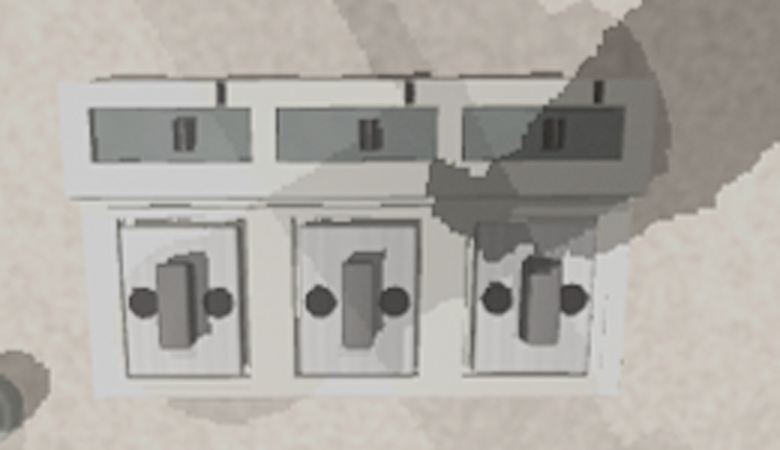

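All three nubs (px x=184, 370, 553) sit about 5 mm towards the black lines, and every cassette is seated. Handing in.

```bash
python3 -c "
from plant import bot
print(bot.job_done())"
```

```text
the job is handed in; nothing more can be done
None
```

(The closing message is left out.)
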